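# Refill the cap-nut box and close it

## Task

Pick up the orange wire-handled bin and tip its six brass cap nuts out into the open steel box, then stand the empty bin upright back on the bench. Last, set the aluminium lid on the box so that its lip drops inside the rim and the lid lies flush all round. Leave the tape, screwdriver, door knob and padlock where they are.

Things in the scene. Friction and masses are not known exactly. Their poses are not given: they have to be found in the camera images.
- bin: orange open bin, loose, 140 g (up to 30% off), holding six nuts. 54 mm wide (its y); floor and walls 3 mm. Upright sides 50 mm high, x = -38 to 38 mm; back at x = -38; the front wall starts at x = 37 mm and leans out 12 degrees from upright, up to the pouring lip. A rigid wire bail arches across at x = 0, top 105 mm up. Origin: centre of the flat floor's underside; x to the lip, z up
- bin_grip (a point): between the bin's sides at (-8, 0, 34) mm in its frame: grip here across y, the gripper leaning about 45 degrees over the bin's back (fingers pointing down and towards the lip), clear of the bail and with wrist room to tip. Tipped 100 to 115 degrees lip-down it lets the nuts slide out; some may stick on the front wall: tip further or shake
- bin_lip (a point): middle of the bin's pouring lip, at (46, 0, 50) mm in the bin's frame: the last edge the nuts leave
- box: open rectangular sheet-steel box screwed to the bench (fixed), outside 116 (its x) x 96 (its y) x 70 mm high, walls and floor 3 mm, opening 110 x 90 mm. Origin: centre of its underside, z up; it stands on the bench at any of a range of places and yaws
- box_rim (a point): centre of the box's mouth, level with the rim, 70 mm above the box's origin
- lid: aluminium lid, 180 g (up to 40% off), loose: plate 116 (its x) x 96 (y) x 4 mm; below it a lip 107 x 87 mm, 8 mm deep (1.5 mm play all round in the box's mouth); on top a black bar handle 16 (x) x 60 (y) x 35 mm, centred. Origin: centre of the lip's lower edge; plate top at z = 12, handle top at 47 mm. Fits either way round. Seated, its origin is 62 mm above the box's
- nut0: brass hexagonal cap nut with a domed top, 19 mm across flats, 20 mm high, 35 g; origin: centre of its flat face. One of six alike, at first in the bin
- nut1: brass hexagonal cap nut with a domed top, 19 mm across flats, 20 mm high, 35 g; origin: centre of its flat face. One of six alike, at first in the bin
- nut2: brass hexagonal cap nut with a domed top, 19 mm across flats, 20 mm high, 35 g; origin: centre of its flat face. One of six alike, at first in the bin
- nut3: brass hexagonal cap nut with a domed top, 19 mm across flats, 20 mm high, 35 g; origin: centre of its flat face. One of six alike, at first in the bin
- nut4: brass hexagonal cap nut with a domed top, 19 mm across flats, 20 mm high, 35 g; origin: centre of its flat face. One of six alike, at first in the bin
- nut5: brass hexagonal cap nut with a domed top, 19 mm across flats, 20 mm high, 35 g; origin: centre of its flat face. One of six alike, at first in the bin
- tape: roll of pink marking tape lying flat, 60 mm across, 25 mm high; origin at its underside centre. Leave it alone
- driver: screwdriver, about 170 mm long, lying on the bench; origin under its middle. Leave it alone
- doorknob: brass door knob on its round rose, 52 mm across, 48 mm high; origin at its underside centre. Leave it alone
- padlock: brass padlock lying flat, 42 x 36 x 20 mm plus its shackle; origin at its underside centre. Leave it alone
Not all that is in view belongs to the job. There is more than one size of the bin; the job needs the smallest.

How it is judged (in metres and radians):
On the way, in this order (a step that is already met when the one before it is completed fails the run):
1. the bin is held by the fingers off the bench and tipped over the box (contact force between the fingers and bin above 0.5 N and angle between bin's own z axis and vertical above 0.7 rad and height (world z) of bin above 0.06 m and horizontal distance between bin and box below 0.2 m).
2. all six nuts lie in the box (x of nut0 in the frame of box between -0.056 and 0.056 m and y of nut0 in the frame of box between -0.046 and 0.046 m and z of nut0 in the frame of box between 0 and 0.064 m and x of nut1 in the frame of box between -0.056 and 0.056 m and y of nut1 in the frame of box between -0.046 and 0.046 m and z of nut1 in the frame of box between 0 and 0.064 m and x of nut2 in the frame of box between -0.056 and 0.056 m and y of nut2 in the frame of box between -0.046 and 0.046 m and z of nut2 in the frame of box between 0 and 0.064 m and x of nut3 in the frame of box between -0.056 and 0.056 m and y of nut3 in the frame of box between -0.046 and 0.046 m and z of nut3 in the frame of box between 0 and 0.064 m and x of nut4 in the frame of box between -0.056 and 0.056 m and y of nut4 in the frame of box between -0.046 and 0.046 m and z of nut4 in the frame of box between 0 and 0.064 m and x of nut5 in the frame of box between -0.056 and 0.056 m and y of nut5 in the frame of box between -0.046 and 0.046 m and z of nut5 in the frame of box between 0 and 0.064 m), for 0.1 s.
3. the empty bin stands upright on the bench, released (angle between bin's own z axis and vertical below 0.1 rad and height (world z) of bin between -0.008 and 0.008 m and linear speed of bin below 0.02 m/s and contact force between the fingers and bin below 0.1 N), for 0.2 s.
4. the lid is seated on the box (z of lid in the frame of box between 0.058 and 0.0645 m and horizontal distance between lid and box below 0.005 m and angle between the x axis of lid and the x axis of box, either way round below 0.08 rad and angle between lid's own z axis and vertical below 0.04 rad), for 0.2 s.
At the end, for the whole second after the job is handed in: All six nuts are inside the box; the lid is seated flush on it (lip inside the rim, plate within 2.5 mm of the rim, centred within 5 mm, square within 0.08 rad, level within 0.04 rad) and at rest; the bin stands upright on the bench (within 0.1 rad) at rest (all of step 2 and all of step 4 and angle between bin's own z axis and vertical below 0.1 rad and height (world z) of bin between -0.008 and 0.008 m and linear speed of each of bin, lid below 0.02 m/s); the robot touches nothing.
It fails at once if the tape is moved more than 30 mm (distance of tape from where it was at the start of the episode above 0.03 m).
It fails at once if the driver is moved more than 30 mm (distance of driver from where it was at the start of the episode above 0.03 m).
It fails at once if the doorknob is moved more than 30 mm (distance of doorknob from where it was at the start of the episode above 0.03 m).
It fails at once if the padlock is moved more than 30 mm (distance of padlock from where it was at the start of the episode above 0.03 m).
It also fails if it takes over 72 s, if anything falls off the work surface, if the arm or the gripper's body presses on something with over 40 N, if the wrist force passes 120 N, or if a joint passes its speed limit or range.

## Robot

A 6-joint arm with a two-finger parallel gripper is mounted at the origin on the work surface. World frame = base frame: x ahead of the robot, y to its left, z up, the work surface at z = 0. Lengths are in m, angles in degrees, forces in N, time in s.
With the tool pointing down it reaches from about 0.25 to 0.725 m from the base axis. Payload 9.7 kg.
Tool frame: the origin (TCP) lies between the finger pads; the fingertips stand 19 mm ahead of it and the grasp point (between the pads) is the TCP; x points along the fingers, y is the direction in which the jaws open and shut, and the axes are right-handed (so a half turn about x gives the same grasp; the last joint's range is limited). The gripper opens to 85 mm and grips with 20 to 120 N. Pads are 22 mm wide; open, the fingers measure 114 mm over their backs; the gripper's body (76 mm by 85 mm) begins 54 mm behind the grasp point. The pads swing forward as they close: fully open they stand 13 mm farther back than shut.
Start: joints at [-73.625, 4.979, 10.078, 95.1, 0, 90], TCP at [0.155, -0.528, 0.25] pointing down, gripper open.
Joint ranges: [-179.16, 179.16], [-48.56, 103.87], [-65.8, 70.77], [-126.05, 130.52], [-82.76, 87.17], [-180, 180]. Speed limits (degrees/s): [127.2, 127.2, 147.25, 180, 180, 180].

## Interface

Orientations are given as [roll, pitch, yaw] about the fixed x, y, z axes, in that order (R = Rz(yaw) Ry(pitch) Rx(roll)).
In Python, from workcell import bot gives the robot as it stands. The module is installed in compiled form; this text tells all that it offers.
- The arm moves only by the shell command python3 -m handwheel 'ROWS' [FORCE]. ROWS is JSON, a list of rows, each a list of 7 numbers: the turn, a rotation vector about the tool's x, y, z in degrees, then the shift along the tool's x, y, z in m, then the closure, from -1 (fully open) to 1 (shut), so that 0 is half open. In form: [[ax, ay, az, dx, dy, dz, fingers], ...]. A call has 1 to 20 rows; each row is the pose to reach, as a shift and turn from the pose commanded when the call began, along the tool's axes at that moment; what a row does not reach only later rows make up. A row lasts 1/8 s, in which the tool goes at most 62.5 mm and 10.7 degrees, less where a joint would pass 70% of its speed; a pose out of reach is approached as far as the arm can. A call with a gripper value outside its range is refused whole. The fingers move at their own pace and stop on an object; FORCE is the grip in N (left out, the last holds). Time passes only in rows, so rows that repeat a pose let the fingers close. It gives the time, the measured TCP pose, the force and the opening at its end, in the units of the state.
- bot.get_obs(): the state, without advancing time (a new reading comes with each control period).
- bot.camera(name): name is "scene" or "top"; returns a dict with "frame" (384x512x3 uint8, red, green, blue), "fx", "fy", "cx", "cy" (pixels), "k1" (the pictures are not rectified: a ray, as slopes to the right and down, at radius r is drawn at 1 + k1 r^2 times it, then the intrinsics apply), "R" (3x3) and "t" (3): a world point X has camera coordinates R X + t. Camera axes: x right, y down, z forward; pixel columns grow to the right and rows downward; lengths in m; the calibration is good to about 2 mm. A picture is of the moment at which its call begins. There is no depth.
- bot.job_done(): hands the job in, once; it reports no verdict.
Trained networks look in a picture, given as the dict that the camera call returned (one of the last four; its "shot" number tells which), for a name from the list of things; names that differ only in an ending like _2 or _b are one class to them, and where a whole thing is asked for, a point or a joint stands for the part that bears it (a point fixed in the world has none). Each returns a list of dicts, best first, with "conf" (0 to 1); they miss things now and then, are a little off and sometimes report something else, mostly with a low value. They report only what shows in the picture. A call takes as long as a camera call. They do not tell look-alikes from the thing itself.
- bot.look_for(name, picture): "bbox" ([left, top, width, height] as shares, 0 to 1, of the picture: columns of its width, rows of its height, round what is visible of it).
- bot.tip_of(name, picture): "centre" ([column, row] as shares, 0 to 1, of the picture: columns of its width, rows of its height: a listed point, or the origin of a listed thing).
The state is a dict: "time": time; "q": joint angles; "qd": joint speeds; "joint_efforts": joint torques, N m; "ee_pos": TCP position; "tcp_rot": TCP orientation; "wrist_force": force on the tool from outside, world axes, zero at the start; "torque": the same for the moment, N m; "opening": finger opening in m.
Only numpy, scipy, OpenCV 4.12 (cv2) and the standard library are available. Lean on these libraries where they do the work, as an engineer would, in place of code of your own. Each camera call takes 0.05 s, during which the arm holds its last target.

## Working session

There is one attempt and no reset: what is moved stays moved. The work goes in short steps, Python scripts to look and compute and a shell command to move; the robot and the scene stay as the last step left them, time stands still between calls to the robot, and variables do not carry over. Pictures are saved under pics/ and viewed, and the job is handed in when it is done.

```bash
ls; mkdir -p pics; cat > h.py <<'E'
import numpy as np, cv2
from workcell import bot
from scipy.spatial.transform import Rotation as Rn
def K(c): return np.array([[c['fx'],0,c['cx']],[0,c['fy'],c['cy']],[0,0,1.]])
def ray(c,uv):
    # undistort slopes
    d=np.array([(uv[0]-c['cx'])/c['fx'],(uv[1]-c['cy'])/c['fy']]); s=d.copy()
    for _ in range(30): s=d/(1+c['k1']*(s@s))
    R=np.array(c['R']);t=np.array(c['t']); o=-R.T@t; v=R.T@np.r_[s,1]
    return o,v/np.linalg.norm(v)
def atz(c,uv,z):
    o,v=ray(c,uv); return o+v*(z-o[2])/v[2]
def proj(c,X):
    X=np.atleast_2d(X)@np.array(c['R']).T+np.array(c['t']); s=X[:,:2]/X[:,2:]
    s=s*(1+c['k1']*(s**2).sum(1,keepdims=True)); return s*[c['fx'],c['fy']]+[c['cx'],c['cy']]
def tri(l):
    A=np.zeros((3,3));b=np.zeros(3)
    for c,uv in l:
        o,v=ray(c,uv);P=np.eye(3)-np.outer(v,v);A+=P;b+=P@o
    return np.linalg.solve(A,b)
def save(c,n,crop=None,s=1):
    f=c['frame'][:,:,::-1]
    if crop: f=f[crop[1]:crop[3],crop[0]:crop[2]]
    cv2.imwrite('pics/'+n,cv2.resize(f,None,fx=s,fy=s,interpolation=cv2.INTER_CUBIC))
E
python3 - <<'E'
from h import *
o=bot.get_obs();print(o)
a=bot.camera('scene');b=bot.camera('top')
save(a,'s0.png',s=1.5);save(b,'t0.png',s=1.5)
import numpy as np
np.set_printoptions(precision=4,suppress=True)
for c in (a,b):
    print(c['fx'],c['k1'],-np.array(c['R']).T@c['t'])
    for n in ['bin','bin_grip','bin_lip','box','box_rim','lid']:
        print(n,[(np.round(np.array(d['centre'])*[512,384],1),round(d['conf'],2)) for d in bot.tip_of(n,c)])
        if n in('bin','box','lid'): print(' bb',[(np.round(np.array(d['bbox'])*[512,384,512,384]),round(d['conf'],2)) for d in bot.look_for(n,c)])
E
```

```text
pics
{'time': 0.0, 'q': array([-7.36241725e+01,  5.01049897e+00,  1.00336393e+01,  9.51003601e+01,
        1.35583262e-03,  8.99999824e+01]), 'qd': array([-0.00374737, -0.06262734, -0.03682768, -0.0215538 , -0.00589119,
       -0.03048158]), 'joint_efforts': array([-7.96686363e-04, -5.20383561e+01,  4.64806581e+01,  1.63082255e-02,
        4.24204040e-05, -1.00335079e-06]), 'ee_pos': array([ 0.15501047, -0.52747962,  0.24958153]), 'tcp_rot': array([-91.00591891,  89.92276834, 105.36992532]), 'wrist_force': array([ 0.14956788,  0.33077787, -0.0199651 ]), 'torque': array([ 0.05549288, -0.05824216, -0.05853819]), 'opening': 0.08550284290197958}
433.53572346509026 -0.049656814015163885 [ 1.2517 -0.2167  0.8402]
bin [(array([152.3, 188.8]), 0.77), (array([ 90.6, 212.4]), 0.74), (array([171.4, 235.2]), 0.68), (array([229.4, 271.3]), 0.38)]
 bb [(array([ 59., 170.,  58.,  62.]), 0.67), (array([125., 141.,  55.,  59.]), 0.64)]
bin_grip [(array([150.1, 176.9]), 0.72), (array([170.4, 225.8]), 0.68), (array([ 81.8, 201.3]), 0.65)]
bin_lip [(array([171.9, 172.9]), 0.86), (array([ 99.9, 182.3]), 
[... 402 characters left out ...]
 (array([347.2, 261. ]), 0.9), (array([334.6, 193.5]), 0.81), (array([259.4, 193.8]), 0.38), (array([300.9, 139.6]), 0.29)]
 bb [(array([318., 178.,  34.,  29.]), 0.95), (array([327., 233.,  52.,  47.]), 0.62), (array([385., 213.,  58.,  52.]), 0.58), (array([331., 187.,   7.,   8.]), 0.27)]
bin_grip [(array([342.7, 193.9]), 0.94), (array([353.6, 260.8]), 0.79), (array([414.2, 233.3]), 0.7)]
bin_lip [(array([404.5, 255.1]), 0.94), (array([320.1, 187.8]), 0.88), (array([333. , 242.7]), 0.67)]
box [(array([257.2, 197.1]), 0.63)]
 bb [(array([235., 168.,  43.,  55.]), 0.68)]
box_rim [(array([258.7, 192.4]), 0.68)]
lid [(array([152.6, 193.1]), 0.92)]
 bb [(array([133., 171.,  36.,  47.]), 0.67)]
```

View pics/s0.png

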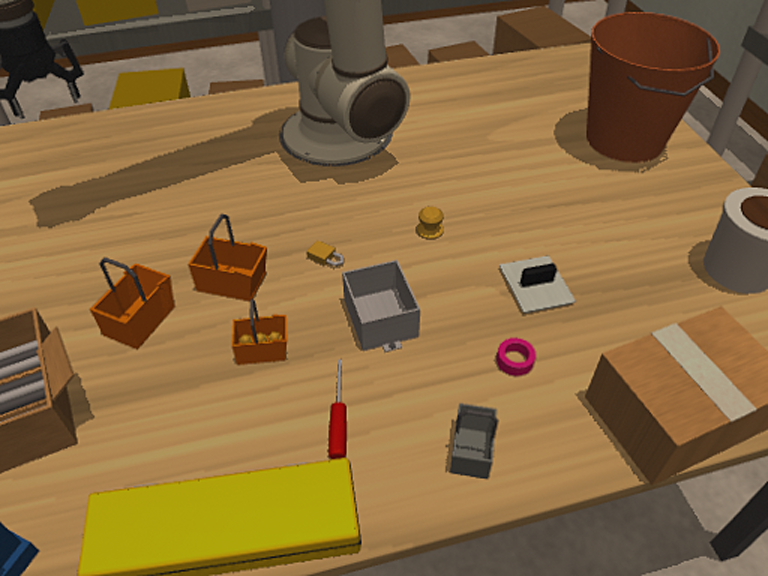

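View pics/t0.png

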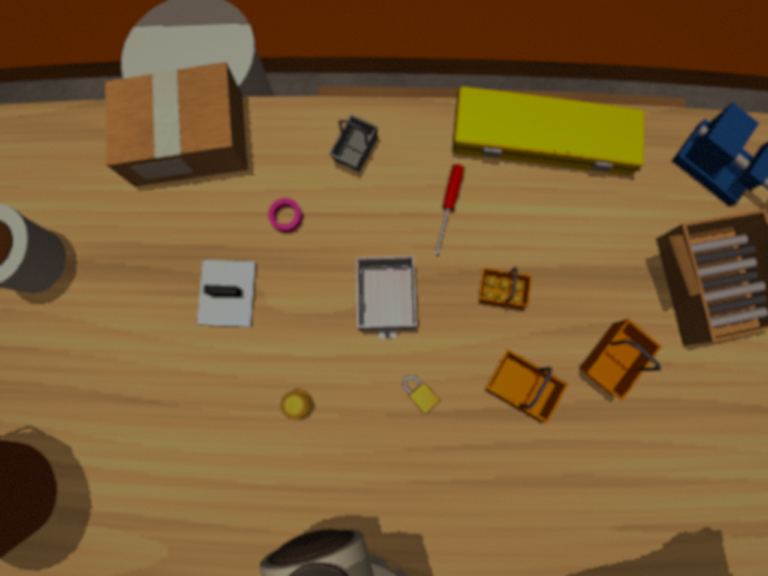

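The bin holding the nuts is the small one, at (335,193) in the top view and (172,230) in the scene view. Its lip faces left, towards the box. The box is at (258,193) and the lid at (152,194), both in the top view. I'll zoom in for the geometry.

```bash
python3 - <<'E'
from h import *
import pickle
a=bot.camera('scene');b=bot.camera('top')
pickle.dump((a,b),open('p0.pkl','wb'))
save(b,'t1.png',(225,160,365,235),5);save(b,'t1l.png',(120,160,190,230),6);save(a,'s1.png',(140,160,300,260),5)
np.set_printoptions(precision=4,suppress=True)
print('lip',tri([(a,(191.9,216.9)),(b,(320.1,187.8))]),'grip',tri([(a,(170.4,225.8)),(b,(342.7,193.9))]),'bin',tri([(a,(171.4,235.2)),(b,(334.6,193.5))]))
print('boxrim',tri([(a,(250.8,193.4)),(b,(258.7,192.4))]),'box',tri([(a,(252.8,208.7)),(b,(257.2,197.1))]),'lid',tri([(a,(355.4,190.8)),(b,(152.6,193.1))]))
E
```

```text
lip [ 0.5832 -0.1984  0.0554] grip [ 0.5737 -0.2563  0.0295] bin [ 0.5787 -0.2506 -0.0036]
boxrim [ 0.5649 -0.0478  0.0756] box [ 0.5625 -0.0431  0.0152] lid [0.5684 0.2339 0.0106]
```

```bash
python3 - <<'E'
from h import *
E
ls pics
```

```text
s0.png
s1.png
t0.png
t1.png
t1l.png
```

View pics/t1.png

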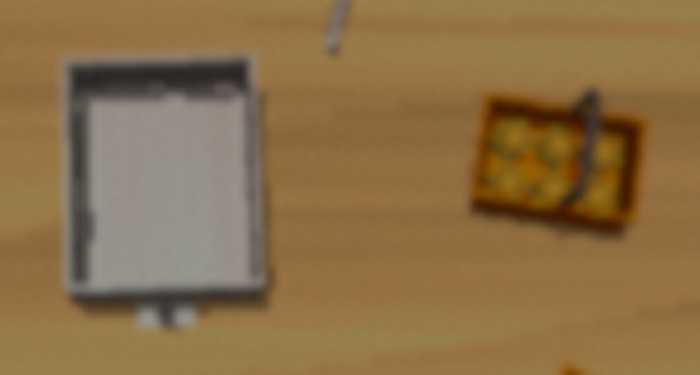

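View pics/t1l.png

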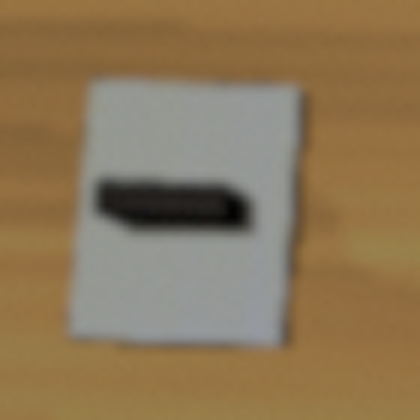

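View pics/s1.png

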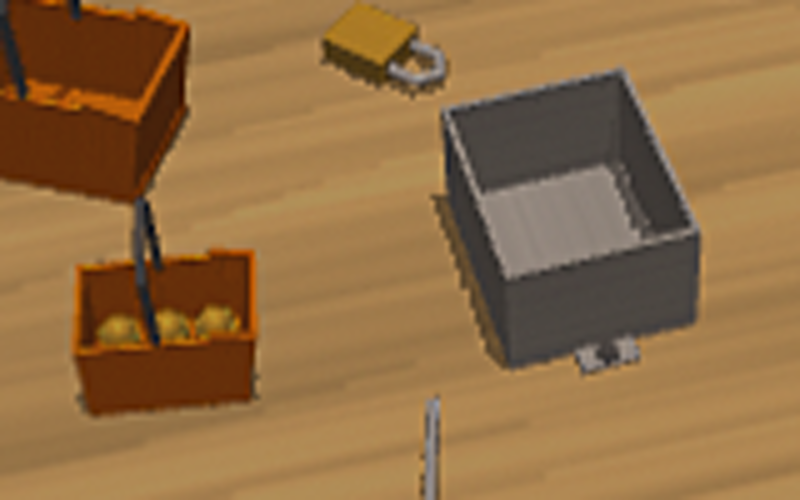

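```bash
cat > fit.py <<'E'
from h import *
import pickle
from scipy.optimize import least_squares
a,b=pickle.load(open('p0.pkl','rb'))
np.set_printoptions(precision=4,suppress=True)
def px(l,o,s): return (np.array(l)+.5)/s-.5+np.array(o)
def fit(obs,p0,nm):
    def res(p):
        c,s=np.cos(p[2]),np.sin(p[2]);out=[]
        for cam,uv,M in obs:
            M=np.array(M,float);W=np.c_[p[0]+c*M[:,0]-s*M[:,1],p[1]+s*M[:,0]+c*M[:,1],M[:,2]]
            out.append((proj(cam,W)-uv).ravel())
        return np.concatenate(out)
    r=least_squares(res,p0,loss='soft_l1');print(nm,r.x[:2],np.degrees(r.x[2]),res(r.x).round(1));return r.x
B=lambda x,y,z:[(x,y,z),(x,-y,z),(-x,-y,z),(-x,y,z)]
t=px([(66,58),(253,56),(268,295),(68,298)],(225,160),5)
s=px([(700,233),(511,278),(443,110),(622,70)],(140,160),5)
for ob,n in(([(b,t,B(.058,.048,.07))],'box t'),([(a,s,B(.058,.048,.07))],'box s'),([(b,t,B(.058,.048,.07)),(a,s,B(.058,.048,.07))],'box')): fit(ob,[.57,-.045,0],n)
t=px([(90,78),(303,88),(288,345),(70,338)],(120,160),6)
fit([(b,t,B(.058,.048,.012))],[.57,.23,0],'lid t')
M=[(.046,.027,.05),(.046,-.027,.05),(-.038,-.027,.05),(-.038,.027,.05)]
t=px([(472,212),(487,96),(648,120),(633,226)],(225,160),5)
s=px([(253,252),(255,345),(75,352),(78,268)],(140,160),5)
fit([(b,t,M)],[.578,-.25,1.5],'bin t');fit([(a,s,M)],[.578,-.25,1.5],'bin s');fit([(a,s,M),(b,t,M)],[.578,-.25,1.5],'bin')
E
python3 fit.py
python3 - <<'E'
import sys;sys.path.insert(0,'.')
from h import *
import pickle
a,b=pickle.load(open('p0.pkl','rb'))
import os;os.chdir('.')
save(a,'s1l.png',(320,160,400,220),8)
E
```

```text
box t [ 0.5602 -0.0432] 2.6925972598386374 [-0.4  1.   0.9  0.3 -0.4 -0.8  0.1 -0.3]
box s [ 0.5614 -0.0421] 3.076892686733454 [ 0.6 -0.2 -0.6  0.5 -0.4 -0.   0.4 -0.5]
box [ 0.5608 -0.0426] 2.8802836548795177 [-0.7  0.8  0.6  0.  -0.6 -1.1 -0.1 -0.5  0.3 -0.3 -1.   0.3 -0.6 -0.2
  0.2 -0.6]
lid t [0.5641 0.2397] -0.49529236115346587 [ 0.4  0.3 -0.1 -0.5 -0.5  0.1  0.2  0.1]
bin t [ 0.5734 -0.2461] 83.13688226372517 [-0.1 -1.7 -0.7  0.6 -0.   0.3  0.9  0.1]
bin s [ 0.5767 -0.2468] 80.94641242041587 [ 0.3  0.2 -0.1 -0.8 -0.5  0.7  0.2 -0.2]
bin [ 0.5748 -0.2464] 81.9560465365888 [ 0.2 -0.6  0.2 -1.7 -0.2  0.3  0.1 -0.6 -0.1 -2.6 -0.2 -0.3  0.3  0.1
  0.8 -0.2]
```

View pics/s1l.png

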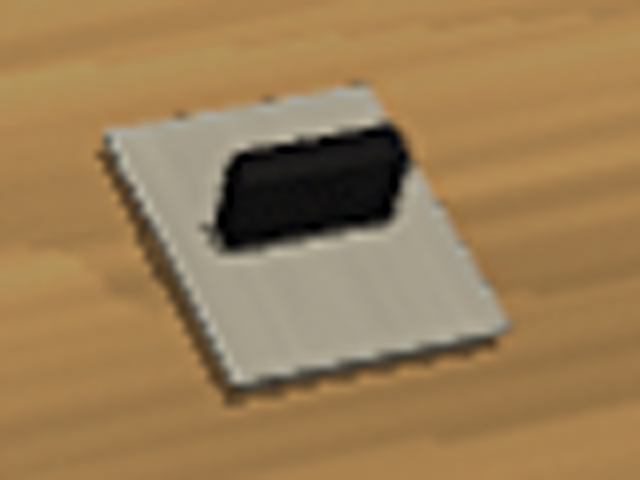

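```bash
cat >> fit.py <<'E'
print('--')
t=px([(90,78),(303,88),(288,345),(70,338)],(120,160),6)
s=px([(508,328),(232,383),(108,133),(362,84)],(320,160),8)
fit([(a,s,B(.058,.048,.012))],[.57,.23,0],'lid s')
fit([(b,t,B(.058,.048,.012)),(a,s,B(.058,.048,.012))],[.57,.23,0],'lid')
E
python3 fit.py | sed -n '/--/,$p'
```

```text
--
lid s [0.5615 0.2402] -1.0627610906638356 [ 0.4  0.1 -0.   0.1 -0.8 -0.2  0.3 -0. ]
lid [0.5631 0.2397] -0.7611378781419939 [ 0.5  0.6  0.  -0.1 -0.6  0.6  0.   0.4  0.5  0.5  0.2  0.6 -0.8  0.3
  0.3  0.3]
```

```bash
cat > plan.py <<'E'
from h import *
import sys
np.set_printoptions(precision=4,suppress=True)
def cur():
    o=bot.get_obs(); return np.array(o['ee_pos']),Rn.from_euler('xyz',o['tcp_rot'],degrees=True),o
def bf(x,y,yaw): # bin frame axes
    c,s=np.cos(np.radians(yaw)),np.sin(np.radians(yaw)); return np.array([[c,-s,0],[s,c,0],[0,0,1]])
def tool_R(Rb,lean=45,flip=1):
    # lean: fingers dir angle below horizontal towards lip
    X=Rb@[np.cos(np.radians(lean)),0,-np.sin(np.radians(lean))];Y=flip*Rb[:,1]
    return Rn.from_matrix(np.c_[X,Y,np.cross(X,Y)])
def rel(p,R,p0=None,R0=None):
    if p0 is None: p0,R0,_=cur()
    rv=(R0.inv()*R).as_rotvec(degrees=True); d=R0.inv().apply(np.array(p)-p0)
    return np.round(rv,2),np.round(d,4)
E
python3 - <<'E'
from plan import *
import pickle
a,b=pickle.load(open('p0.pkl','rb'))
for n,s,t in (('mid',(152.3,188.8),(347.2,261)),('third',(90.6,212.4),(406.6,238.1)),('padlock',None,(278,262)),('knob',None,(198,270))):
    print(n,atz(b,t,0), atz(a,s,0) if s else '')
print('third far rim', [atz(b,u,.065) for u in ((418,213),(440,233),(387,243))], 'mid',[atz(b,u,.065) for u in ((340,234),(378,257))])
print('driver',atz(b,(292,169),0),atz(b,(305,115),0.01))
p,R,o=cur();print(R.as_matrix())
Rb=bf(0,0,82)
g=np.array([.575,-.2464,0])+Rb@[-.008,0,.034];print('grip',g)
for f in(1,-1):
    T=tool_R(Rb,45,f);X=T.as_matrix()[:,0]
    print(f,rel(g-.1*X,T),g-.1*X)
E
```

```text
mid [ 0.4022 -0.278   0.    ] [ 0.4119 -0.2834  0.    ]
third [ 0.4631 -0.4372  0.    ] [ 0.4543 -0.4459  0.    ]
padlock [ 0.397  -0.0989  0.    ] 
knob [0.3717 0.1072 0.    ] 
third far rim [array([ 0.5225, -0.4433,  0.065 ]), array([ 0.4733, -0.4982,  0.065 ]), array([ 0.4476, -0.3619,  0.065 ])] mid [array([ 0.4681, -0.2461,  0.065 ]), array([ 0.4136, -0.3388,  0.065 ])]
driver [ 0.6428 -0.1332  0.    ] [ 0.7921 -0.1675  0.01  ]
[[-0.      0.2819 -0.9594]
 [ 0.0001 -0.9594 -0.2819]
 [-1.     -0.0001 -0.    ]]
grip [ 0.5739 -0.2543  0.034 ]
1 (array([107.56, -28.72, -44.55]), array([ 0.1456, -0.0798, -0.4497])) [ 0.564  -0.3243  0.1047]
-1 (array([-62.07,  39.87, -25.71]), array([ 0.1456, -0.0798, -0.4497])) [ 0.564  -0.3243  0.1047]
```

```bash
python3 - <<'E'
from plan import *
T=tool_R(bf(0,0,82),45,-1); print(rel([.56,-.33,.22],T))
E
```

```text
(array([-62.07,  39.87, -25.71]), array([ 0.0303, -0.0755, -0.4442]))
```

```bash
python3 -m handwheel '[[-62,39.9,-25.7,0.03,-0.0755,-0.444,-1],[-62,39.9,-25.7,0.03,-0.0755,-0.444,-1],[-62,39.9,-25.7,0.03,-0.0755,-0.444,-1],[-62,39.9,-25.7,0.03,-0.0755,-0.444,-1],[-62,39.9,-25.7,0.03,-0.0755,-0.444,-1],[-62,39.9,-25.7,0.03,-0.0755,-0.444,-1],[-62,39.9,-25.7,0.03,-0.0755,-0.444,-1],[-62,39.9,-25.7,0.03,-0.0755,-0.444,-1],[-62,39.9,-25.7,0.03,-0.0755,-0.444,-1],[-62,39.9,-25.7,0.03,-0.0755,-0.444,-1]]' 60
python3 - <<'E'
from plan import *
p,R,o=cur(); print(o['q'],R.as_matrix()[:,0])
g=np.array([.5739,-.2543,.034])
T=tool_R(bf(0,0,82),45,-1);X=T.as_matrix()[:,0]
print(rel(g-.1*X,T)); print(rel(g,T))
a=bot.camera('scene');b=bot.camera('top');save(a,'s2.png',s=1.5)
E
```

```text
time: 2.35
ee_pos: [0.5592, -0.3307, 0.221]
tcp_rot: [180.0, 45.1, 81.8]
wrist_force: [-0.3, -0.8, -0.4]
opening: 0.0858
[-44.1374  45.7944  50.7624 125.3402  34.8709  44.2684] [ 0.1004  0.6992 -0.7078]
(array([-0.1 ,  0.06, -0.12]), array([0.0873, 0.0039, 0.0772]))
(array([-0.1 ,  0.06, -0.12]), array([0.1873, 0.0037, 0.0771]))
```

View pics/s2.png

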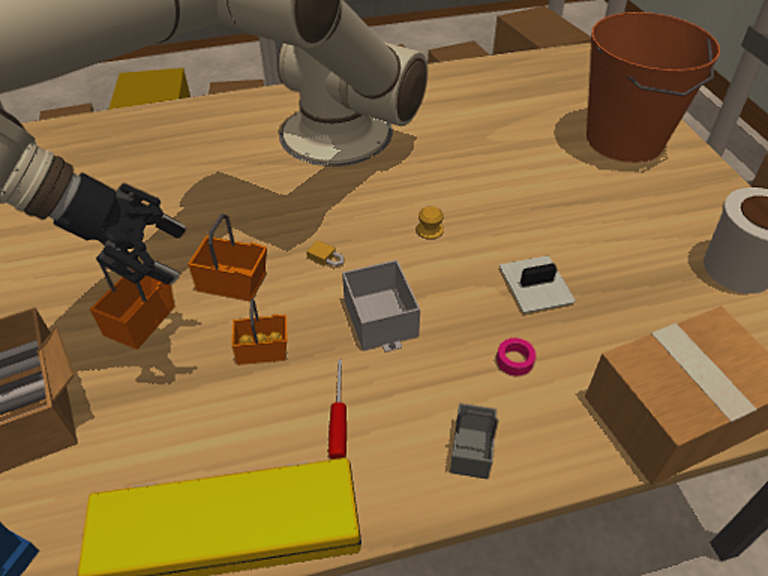

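The scene view shows the gripper at (130,230) in picture pixels, leaning towards the small bin at (260,335). The path is clear.

```bash
python3 -m handwheel '[[0,0,0,0.04,0.004,0.04,-1],[0,0,0,0.087,0.004,0.077,-1],[0,0,0,0.087,0.004,0.077,-1],[0,0,0,0.087,0.004,0.077,-1]]'
python3 - <<'E'
from plan import *
p,R,o=cur(); print(o['q'],R.as_matrix()[:,0])
g=np.array([.5739,-.2543,.034])
T=tool_R(bf(0,0,82),45,-1)
print(rel(g,T))
a=bot.camera('scene');b=bot.camera('top');save(a,'s3.png',(40,110,240,270),4);save(b,'t3.png',(270,140,430,260),5)
E
```

```text
time: 2.95
ee_pos: [0.5648, -0.3245, 0.108]
tcp_rot: [179.8, 45.1, 81.7]
wrist_force: [0.2, -0.8, 1.2]
opening: 0.0855
[-43.5006  44.5317  36.3637 111.7309  35.2332  44.8668] [ 0.1018  0.6987 -0.7081]
(array([ 0.02,  0.08, -0.2 ]), array([ 0.1024, -0.0011,  0.0022]))
```

View pics/s3.png

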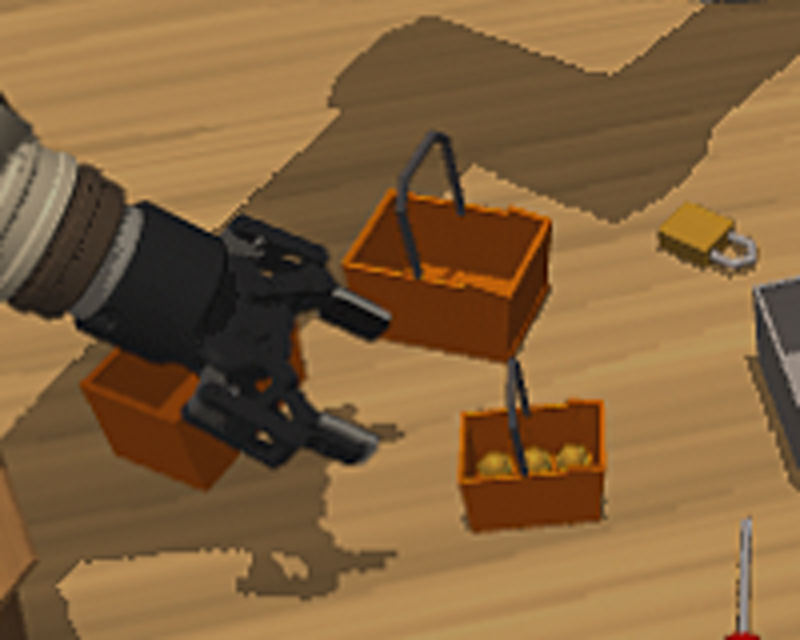

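View pics/t3.png

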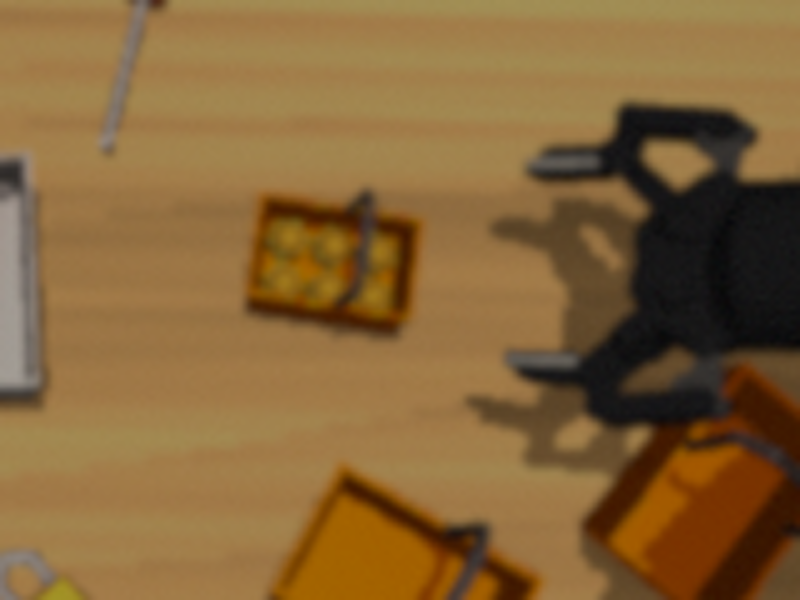

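The fingers straddle the bin's line of approach and clear the larger bins. I'll advance and close.

```bash
python3 -m handwheel '[[0,0,0,0.04,-0.001,0.002,-1],[0,0,0,0.075,-0.001,0.002,-1],[0,0,0,0.102,-0.001,0.002,-1],[0,0,0,0.102,-0.001,0.002,-1],[0,0,0,0.102,-0.001,0.002,-1]]'
python3 - <<'E'
from plan import *
p,R,o=cur(); print(o['q'],R.as_matrix()[:,0],o['wrist_force'])
a=bot.camera('scene');b=bot.camera('top');save(a,'s4.png',(100,150,240,250),5);save(b,'t4.png',(290,160,410,250),6)
E
```

```text
time: 3.68
ee_pos: [0.5744, -0.2548, 0.033]
tcp_rot: [179.8, 45.1, 81.8]
wrist_force: [0.1, 0.0, 0.2]
opening: 0.0854
[-38.8299  39.2744  20.2286  97.8646  37.441   49.92  ] [ 0.1012  0.6989 -0.708 ] [0.1429 0.0032 0.2236]
```

View pics/s4.png

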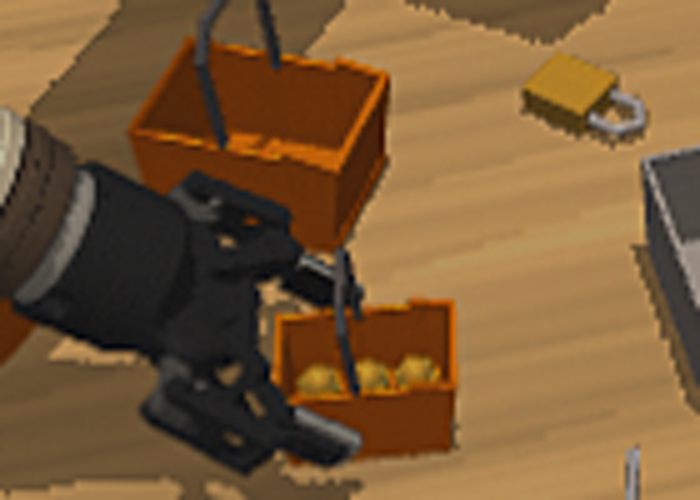

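View pics/t4.png

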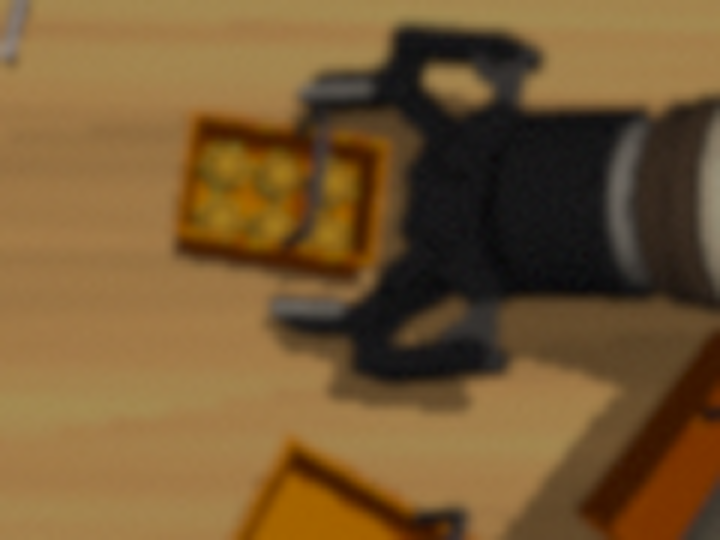

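The fingers straddle the bin: rim edges are at about rows 128 and 262, finger insides at 100 and 300 in the crop. The yaw matches, so I'll close.

```bash
python3 -m handwheel '[[0,0,0,0,0.001,0,0],[0,0,0,0,0.001,0,0.2],[0,0,0,0,0.001,0,0.4],[0,0,0,0,0.001,0,1],[0,0,0,0,0.001,0,1],[0,0,0,0,0.001,0,1],[0,0,0,0,0.001,0,1]]' 60
python3 - <<'E'
from plan import *
p,R,o=cur(); print(o['q'],R.as_matrix()[:,0],o['wrist_force'],o['opening'])
a=bot.camera('scene');b=bot.camera('top');save(a,'s5.png',(100,150,240,250),5);save(b,'t5.png',(290,160,410,250),6)
E
```

```text
time: 4.65
ee_pos: [0.5749, -0.2539, 0.0313]
tcp_rot: [179.9, 45.0, 81.9]
wrist_force: [1.0, -5.0, 5.1]
opening: 0.0535
[-38.7575  39.4077  20.2037  97.7782  37.4842  49.9972] [ 0.1002  0.6999 -0.7071] [ 1.049  -5.0438  5.1285] 0.053530906938440814
```

View pics/s5.png

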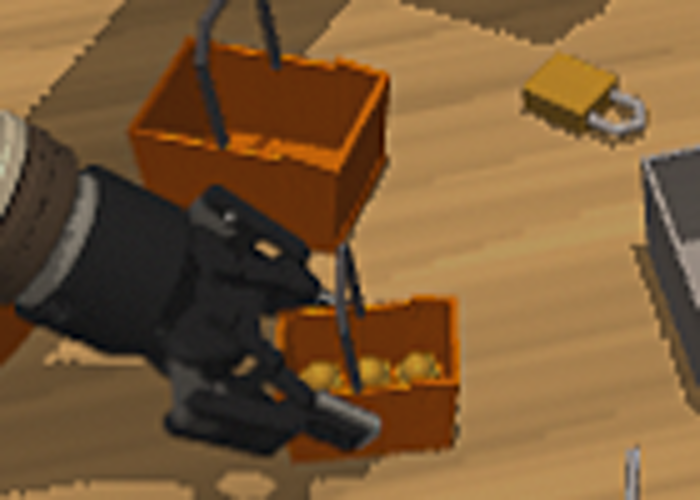

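View pics/t5.png

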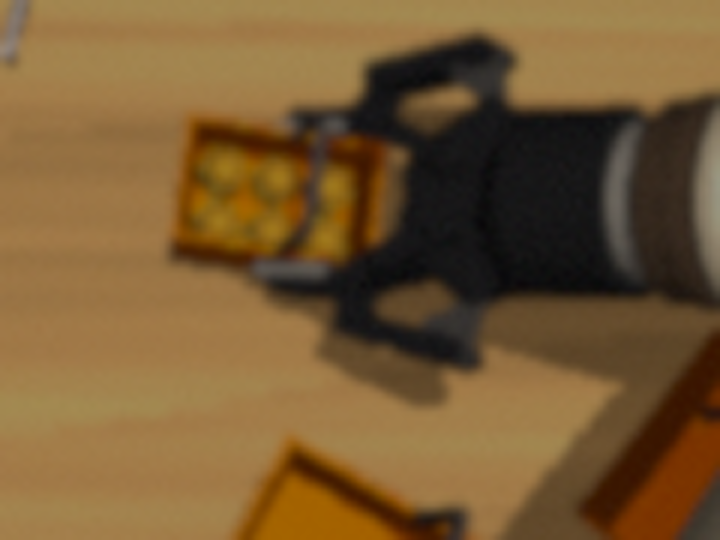

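```bash
cat > kin.py <<'E'
from plan import *
from scipy.optimize import least_squares
D=[([-73.6242,5.0105,10.0336,95.1004,0.0014,90],[.15501,-.52748,.24958],[-91.006,89.9228,105.37]),
([-44.1374,45.7944,50.7624,125.3402,34.8709,44.2684],[.5592,-.3307,.221],[180,45.1,81.8]),
([-43.5006,44.5317,36.3637,111.7309,35.2332,44.8668],[.5648,-.3245,.108],[179.8,45.1,81.7]),
([-38.8299,39.2744,20.2286,97.8646,37.441,49.92],[.5744,-.2548,.033],[179.8,45.1,81.8]),
([-38.7575,39.4077,20.2037,97.7782,37.4842,49.9972],[.5749,-.2539,.0313],[179.9,45.0,81.9])]
def fk(q,P,s=(1,1,1)):
    q1,q2,q3,q4,q5,q6=np.radians(q); a0,h,L1,al,L2,be,d,Lt,y0=P
    A=lambda ph:np.array([np.cos(ph),0,-np.sin(ph)]) # ph below horizontal
    p=np.array([a0,y0,h])+L1*np.array([np.sin(q2+al),0,np.cos(q2+al)])
    f=q2-q3; p=p+L2*A(f+be)
    Rw=Rn.from_euler('y',f+q4)  # x axis -> pitch down
    p=p+d*Rw.apply([1,0,0])
    Rw=Rw*Rn.from_euler('z',s[0]*q5)
    p=p+Lt*Rw.apply([1,0,0])
    Rw=Rw*Rn.from_euler('x',s[1]*q6)
    Z=Rn.from_euler('z',q1)
    return Z.apply(p),Z*Rw
if __name__=='__main__':
  for s in((1,1),(1,-1),(-1,1),(-1,-1)):
    print(s,[((fk(q,np.zeros(9),s)[1].inv()*Rn.from_euler('xyz',r,degrees=True)).as_rotvec(degrees=True)).round(1).tolist() for q,p,r in D])
    P0=[0,.3,.4,0,.4,0,.05,.25,0]
    f=lambda P:np.concatenate([np.concatenate([fk(q,P,s)[0]-p for q,p,r in D])*1e3,(P-P0)*.5])
    r=least_squares(f,P0); print(r.x,f(r.x)[:15].round(1))
E
python3 kin.py
```

```text
(1, 1) [[-0.0, -0.0, 0.0], [0.0, -0.0, 0.0], [0.0, -0.0, 0.0], [-0.0, -0.0, -0.0], [-0.0, 0.0, -0.0]]
[-0.0001  0.1596  0.4187  0.0006  0.52   -0.0691  0.1423  0.266  -0.    ] [-0. -0.  0. -0. -0. -0.  0.  0.  0.  0.  0. -0. -0. -0. -0.]
(1, -1) [[180.0, -0.0, -0.0], [88.6, -0.0, -0.0], [89.8, -0.0, -0.0], [99.8, 0.0, -0.0], [99.9, 0.0, -0.0]]
[-0.0001  0.1596  0.4187  0.0006  0.52   -0.0691  0.1423  0.266  -0.    ] [-0. -0.  0. -0. -0. -0.  0.  0.  0.  0.  0. -0. -0. -0. -0.]
(-1, 1) [[-0.0, 0.0, 0.0], [0.1, 48.7, 49.9], [0.0, 49.7, 49.9], [-0.0, 57.3, 48.2], [-0.1, 57.4, 48.2]]
[ 0.2173  0.2159  0.805  -0.2418  0.4736 -0.1731  1.1488 -0.2654  0.0003] [ 0.3 -0.1  0.4 -1.1  1.  -3.6  2.7 -2.6  6.7 -1.1  0.8 -1.7 -0.9  0.5
 -1.7]
(-1, -1) [[180.0, -0.0, 0.0], [76.5, -0.0, 76.3], [77.3, 0.0, 77.3], [83.8, -0.0, 83.8], [83.8, -0.0, 83.9]]
[ 0.2173  0.2159  0.805  -0.2418  0.4736 -0.1731  1.1488 -0.2654  0.0003] [ 0.3 -0.1  0.4 -1.1  1.  -3.6  2.7 -2.6  6.7 -1.1  0.8 -1.7 -0.9  0.5
 -1.7]
```

```bash
cat > ik.py <<'E'
from kin import *
P=np.array([-0.0001,0.1596,0.4187,0.0006,0.52,-0.0691,0.1423,0.266,0])
LO=np.array([-179.16,-48.56,-65.8,-126.05,-82.76,-180]);HI=np.array([179.16,103.87,70.77,130.52,87.17,180])
# refine P with exact data
_f=lambda P:np.concatenate([np.concatenate([fk(q,P)[0]-p for q,p,r in D])*1e3])
def ik(p,R,q0):
    f=lambda q:np.r_[(fk(q,P)[0]-p)*1e3,(fk(q,P)[1].inv()*R).as_rotvec(degrees=True)*3]
    r=least_squares(f,np.clip(q0,LO+.5,HI-.5),bounds=(LO,HI)); return r.x,np.abs(r.fun).max()
TB=np.array([-.009,0,.0315]); LIP=np.array([.046,0,.05])
def pour(L,psi,th,lean=45):
    Rb=Rn.from_euler('z',psi,degrees=True)*Rn.from_euler('y',th,degrees=True)
    R=Rb*tool_R(np.eye(3),lean,-1)
    return np.array(L)+Rb.apply(TB-LIP),R
E
python3 - <<'E'
from ik import *
_,_,o=cur();q0=o['q']
for psi in (75,82,93,105):
    q=q0
    print('psi',psi)
    for th in (0,20,40,60,80,90,100,105,110,115,120,125,130):
        p,R=pour([.5624,-.0706,.095+ (0.03 if th<50 else 0)],psi,th)
        q,e=ik(p,R,q); print(th,p,q.round(1),round(e,2))
E
```

```text
psi 75
0 [ 0.5482 -0.1237  0.1065] [-31.4  16.7  -1.6  87.5  42.7  67.3] 0.0
20 [ 0.5474 -0.1266  0.1264] [-24.4   8.8  -2.3  83.3  24.6  79.6] 0.0
40 [ 0.5484 -0.1228  0.1462] [-15.    5.7  -0.7  83.5   5.   90. ] 0.0
60 [ 0.5511 -0.1126  0.1334] [ -4.6   8.1  -0.4  84.2 -14.7 100.7] 0.0
80 [ 0.5552 -0.0974  0.146 ] [  4.8  15.7   5.   92.7 -32.7 113.7] 0.0
90 [ 0.5576 -0.0885  0.15  ] [  8.7  21.4   8.6  99.2 -40.3 121.9] 0.0
100 [ 0.5602 -0.079   0.1524] [ 12.   28.3  12.8 107.5 -46.9 131.7] 0.0
105 [ 0.5615 -0.0741  0.1529] [ 13.4  32.1  15.  112.4 -49.6 137.3] 0.0
110 [ 0.5628 -0.0692  0.153 ] [ 14.7  36.2  17.3 117.8 -52.  143.4] 0.0
115 [ 0.5641 -0.0643  0.1527] [ 15.7  40.5  19.5 123.6 -53.9 150.1] 0.0
120 [ 0.5654 -0.0595  0.1519] [ 16.6  44.8  21.6 129.8 -55.3 157.2] 0.0
125 [ 0.5666 -0.0548  0.1507] [ 17.5  45.3  20.3 130.5 -57.1 159.4] 9.11
130 [ 0.5679 -0.0501  0.149 ] [ 18.2  45.3  18.7 130.5 -58.8 160.7] 19.97
psi 82
0 [ 0.5547 -0.1251  0.1065] [-30.5  22.2   4.9  93.7  40.8  59.6] 0.0
20 [ 0.5543 -0.128   0.1264] [-24.   12.5   2.   86.8  24.   72.5] 0.0
40 [ 0.5549 -
[... 1950 characters left out ...]
126  0.1334] [ -4.7   3.7  -5.3  75.9 -14.1  69.6] 0.0
80 [ 0.5696 -0.0974  0.146 ] [  5.4   0.1 -11.9  71.3 -34.4  78.3] 0.0
90 [ 0.5672 -0.0885  0.15  ] [ 10.2   0.6 -14.3  70.3 -44.8  83.2] 0.0
100 [ 0.5646 -0.079   0.1524] [ 14.5   2.7 -15.8  70.8 -55.   89.1] 0.0
105 [ 0.5633 -0.0741  0.1529] [ 16.4   4.5 -16.1  71.9 -60.   92.8] 0.0
110 [ 0.562  -0.0692  0.153 ] [ 18.1   6.9 -16.   73.8 -64.8  97.4] 0.0
115 [ 0.5607 -0.0643  0.1527] [ 19.6  10.1 -15.2  77.2 -69.5 103.4] 0.0
120 [ 0.5594 -0.0595  0.1519] [ 20.9  14.4 -13.6  83.2 -73.9 111.9] 0.0
125 [ 0.5582 -0.0548  0.1507] [ 22.   20.6 -10.6  93.6 -77.8 125.3] 0.0
130 [ 0.5569 -0.0501  0.149 ] [ 22.9  29.7  -6.  111.6 -80.7 147.7] 0.0
```

```bash
python3 - <<'E'
from ik import *
p,R,o=cur()
print('lift',rel(p+[0,0,.03],R),rel(p+[0,0,.06],R),rel(p+[0,0,.12],R))
p1,R1=pour([.5624,-.0726,.14],93,40)
print('A',rel(p1,R1),p1)
for f in(.33,.67):
  from scipy.spatial.transform import Slerp
  Rm=Slerp([0,1],Rn.concatenate([R,R1]))(f); print(f,rel((p+[0,0,.12])*(1-f)+p1*f,Rm))
E
```

```text
lift (array([0., 0., 0.]), array([-0.0212,  0.    , -0.0212])) (array([0., 0., 0.]), array([-0.0424,  0.0001, -0.0424])) (array([0., 0., 0.]), array([-0.0849,  0.0001, -0.0849]))
A (array([-10.23, -39.87,  -4.83]), array([-0.0037, -0.0273, -0.18  ])) [ 0.5652 -0.1265  0.1612]
0.33 (array([ -3.38, -13.16,  -1.59]), array([-0.0581, -0.0089, -0.1163]))
0.67 (array([ -6.85, -26.71,  -3.24]), array([-0.0305, -0.0183, -0.1486]))
```

```bash
python3 -m handwheel '[[0,0,0,-0.021,0,-0.021,1],[0,0,0,-0.042,0,-0.042,1],[0,0,0,-0.064,0,-0.064,1],[0,0,0,-0.085,0,-0.085,1],[0,0,0,-0.085,0,-0.085,1]]' 60
python3 - <<'E'
from plan import *
p,R,o=cur(); print(p,o['wrist_force'],o['opening'])
a=bot.camera('scene');b=bot.camera('top');save(a,'s6.png',(80,100,260,240),4)
E
```

```text
time: 5.38
ee_pos: [0.575, -0.2537, 0.1521]
tcp_rot: [179.9, 45.1, 81.9]
wrist_force: [0.3, -0.1, -3.9]
opening: 0.0535
[ 0.575  -0.2537  0.1521] [ 0.3341 -0.0765 -3.9385] 0.053510123000669874
```

View pics/s6.png

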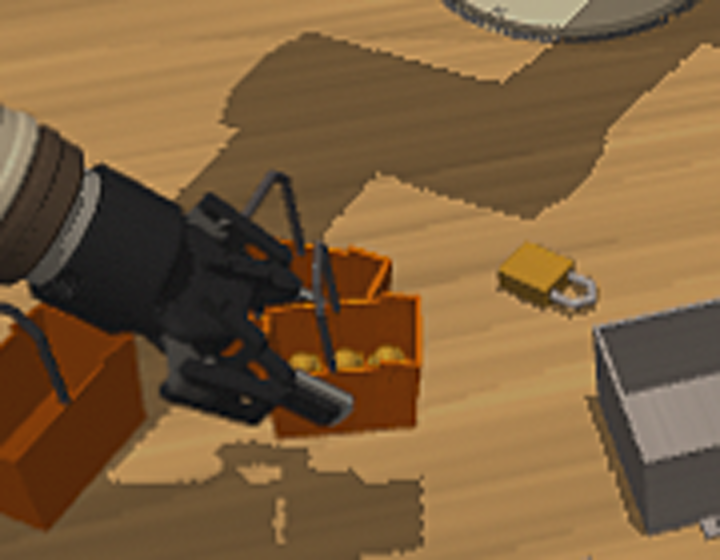

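The bin is lifted and level at (345,370), and all the nuts are still in it. Next I'll move over the box with a 40° tilt.

```bash
python3 - <<'E'
from ik import *
p,R,o=cur()
p1,R1=pour([.5624,-.0726,.14],93,40)
print('A',rel(p1,R1),p1)
print(ik(p1,R1,o['q']))
E
```

```text
A (array([-10.24, -39.91,  -4.67]), array([ 0.0796, -0.0268, -0.0963])) [ 0.5652 -0.1265  0.1612]
(array([-14.8039,   9.5633,   5.1611,  87.1301,   4.76  ,  72.1324]), np.float64(4.770832022195274e-13))
```

```bash
python3 -m handwheel '[[-2,-5,-1,0.013,-0.004,-0.016,1],[-4,-12,-1.5,0.026,-0.009,-0.032,1],[-6,-20,-2.5,0.04,-0.013,-0.048,1],[-8,-28,-3.5,0.053,-0.018,-0.064,1],[-9,-34,-4,0.066,-0.022,-0.08,1],[-10.2,-39.9,-4.7,0.08,-0.027,-0.096,1],[-10.2,-39.9,-4.7,0.08,-0.027,-0.096,1],[-10.2,-39.9,-4.7,0.08,-0.027,-0.096,1]]'
python3 - <<'E'
from ik import *
p,R,o=cur(); print(p,o['wrist_force'],o['opening'])
for th,z in ((55,.125),(70,.11),(85,.1),(100,.095),(110,.093),(115,.093)):
    print(th,rel(*pour([.5624,-.0726,z],93,th)))
a=bot.camera('scene');b=bot.camera('top');save(a,'s7.png',(100,100,300,250),4);save(b,'t7.png',(220,140,360,240),5)
E
```

```text
time: 6.48
ee_pos: [0.5648, -0.1264, 0.1608]
tcp_rot: [-179.1, 84.9, 93.9]
wrist_force: [0.0, -1.3, -3.3]
opening: 0.0532
[ 0.5648 -0.1264  0.1608] [ 0.0166 -1.2692 -3.341 ] 0.053167258143666525
55 (array([ -0.04, -15.08,   0.09]), array([ 0.002 ,  0.0004, -0.007 ]))
70 (array([ -0.03, -30.08,   0.09]), array([ 0.007 ,  0.0004, -0.0171]))
85 (array([ -0.01, -45.08,   0.09]), array([ 0.0103,  0.0004, -0.0298]))
100 (array([ -0.  , -60.08,   0.1 ]), array([ 0.0124,  0.0004, -0.0443]))
110 (array([  0.01, -70.08,   0.1 ]), array([ 0.0146,  0.0004, -0.0542]))
115 (array([  0.01, -75.08,   0.1 ]), array([ 0.0154,  0.0004, -0.0592]))
```

View pics/s7.png

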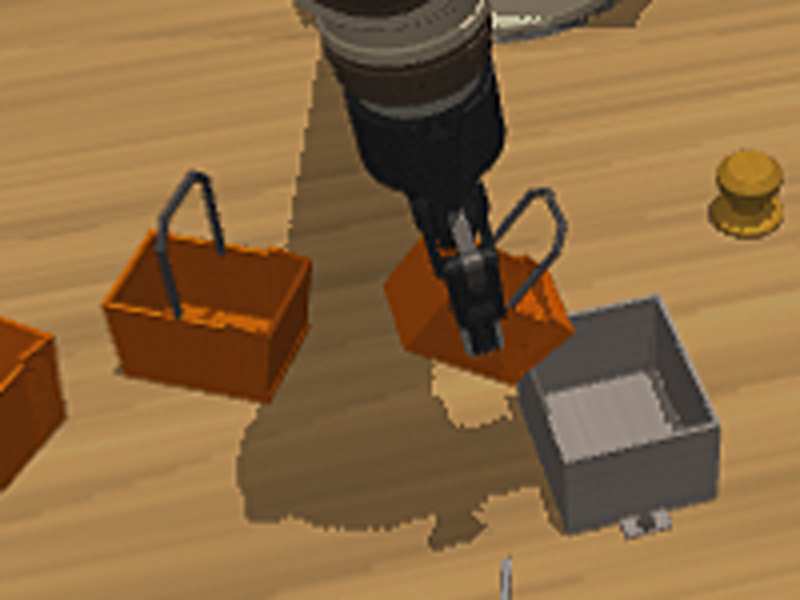

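View pics/t7.png

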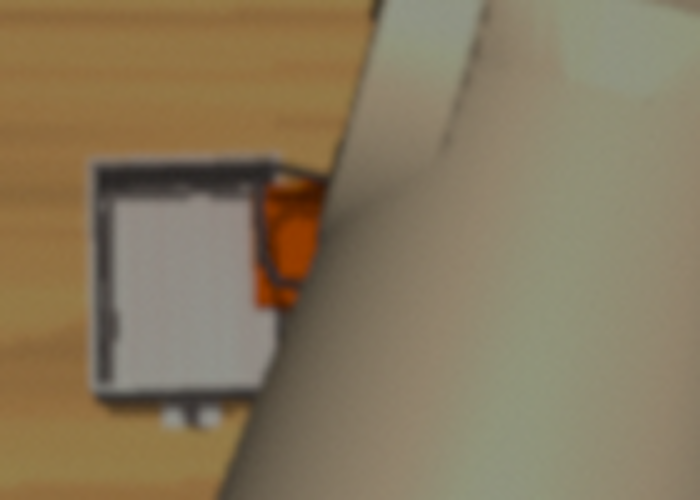

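```bash
python3 - <<'E'
from ik import *
import pickle
a,b=pickle.load(open('p0.pkl','rb'))
p,R,o=cur()
Rb=R*tool_R(np.eye(3),45,-1).inv()
print('tilt',np.degrees(np.arccos(Rb.as_matrix()[2,2])))
for v in ([.046,.027,.05],[.046,-.027,.05],[0,0,.105],[.037,.027,0],[.037,-.027,0],[-.038,-.027,0]):
    W=p+Rb.apply(np.array(v)-TB); t=proj(b,W)[0]; s=proj(a,W)[0]
    print(v,W,'top crop',(t-[220,140])*5,'scene crop',(s-[100,100])*4)
print(atz(b,(220+258/5,140+300/5),.14),atz(b,(220+262/5,140+185/5),.14))
E
```

```text
tilt 39.93812295196133
[0.046, 0.027, 0.05] [ 0.5353 -0.0747  0.14  ] top crop [253.8678 305.084 ] scene crop [546.9043 271.161 ]
[0.046, -0.027, 0.05] [ 0.5892 -0.072   0.1399] top crop [249.6775 187.7244] scene crop [573.4347 334.6602]
[0, 0, 0.105] [ 0.5623 -0.0733  0.2117] top crop [255.5953 216.1163] scene crop [556.0803 208.64  ]
[0.037, 0.027, 0] [ 0.5372 -0.1137  0.1074] top crop [335.4813 312.3763] scene crop [485.4796 324.9953]
[0.037, -0.027, 0] [ 0.5912 -0.111   0.1074] top crop [330.6333 199.267 ] scene crop [509.3957 389.3761]
[-0.038, -0.027, 0] [ 0.5941 -0.1684  0.1555] top crop [465.7726 174.0553] scene crop [402.9644 354.0424]
[ 0.5376 -0.0765  0.14  ] [ 0.5906 -0.0776  0.14  ]
```

```bash
python3 -m handwheel '[[0,-8,0,0.001,0,-0.006,1],[0,-15,0,0.002,0,-0.010,1],[0,-22,0,0.005,0,-0.015,1],[0,-30,0,0.007,0,-0.020,1],[0,-35,0,0.008,0,-0.024,1],[0,-40,0,0.009,0,-0.028,1],[0,-45,0,0.010,0,-0.033,1],[0,-50,0,0.011,0,-0.038,1],[0,-55,0,0.012,0,-0.043,1],[0,-60,0,0.0124,0,-0.047,1],[0,-65,0,0.0135,0,-0.052,1],[0,-70,0,0.0146,0,-0.057,1],[0,-70,0,0.0146,0,-0.057,1],[0,-70,0,0.0146,0,-0.057,1]]'
python3 - <<'E'
from ik import *
p,R,o=cur(); print(p,o['wrist_force'],o['opening'])
Rb=R*tool_R(np.eye(3),45,-1).inv();print(np.degrees(np.arccos(Rb.as_matrix()[2,2])))
a=bot.camera('scene');b=bot.camera('top');save(a,'s8.png',(160,100,340,250),4);save(b,'t8.png',(200,140,340,240),5)
E
```

```text
time: 8.32
ee_pos: [0.5626, -0.0693, 0.1527]
tcp_rot: [0.0, 25.1, -87.1]
wrist_force: [-0.2, -0.9, -1.6]
opening: 0.0531
[ 0.5626 -0.0693  0.1527] [-0.1761 -0.8806 -1.5798] 0.05313827036323809
109.88713737030778
```

View pics/s8.png

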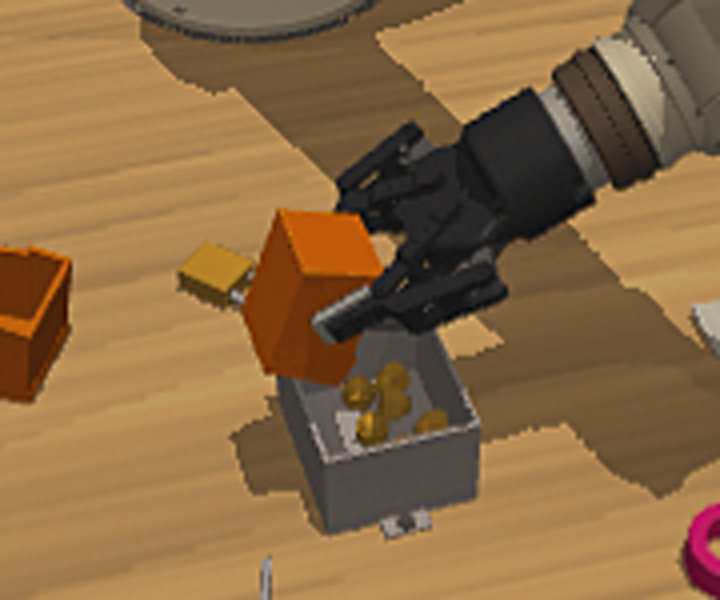

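View pics/t8.png

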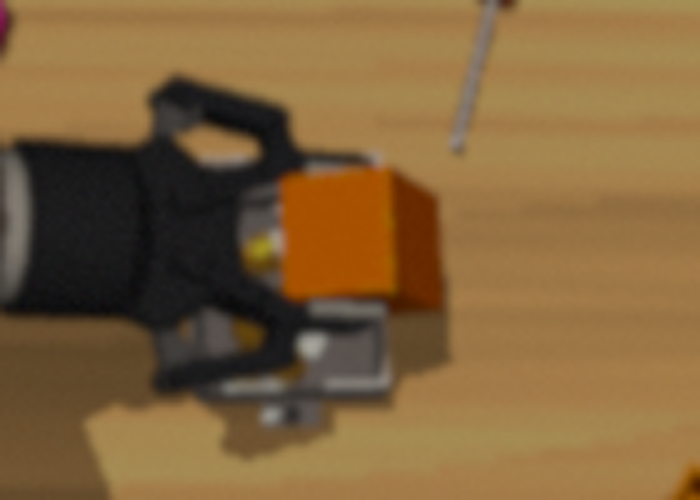

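Five nuts are visible in the box, at about (360–430, 380–430). The sixth is probably still in the bin, so I'll tip further and shake.

```bash
python3 - <<'E'
from ik import *
p,R,o=cur()
for th in (118,126): print(th,rel(*pour([.5624,-.0676,.096],93,th)))
E
python3 -m handwheel '[[0,-8,0,0.001,0,-0.006,1],[0,-15,0,0.002,0,-0.012,1],[0,-15,0,0.002,0.006,-0.012,1],[0,-15,0,0.002,-0.006,-0.012,1],[0,-15,0,0.002,0.006,-0.012,1],[0,-15,0,0.002,0,-0.012,1],[0,-15,0,0.002,0,-0.012,1]]'
python3 - <<'E'
from ik import *
p,R,o=cur(); print(p,o['wrist_force'],o['opening'])
a=bot.camera('scene');b=bot.camera('top');save(a,'s9.png',(200,140,340,250),5)
E
```

```text
118 (array([-0.17, -8.09,  0.08]), array([-0.01  , -0.0001, -0.005 ]))
126 (array([ -0.17, -16.09,   0.1 ]), array([-0.0164, -0.0001, -0.01  ]))
time: 9.3
ee_pos: [0.5619, -0.0655, 0.1423]
tcp_rot: [0.2, 10.1, -87.1]
wrist_force: [0.1, 0.4, -2.2]
opening: 0.0532
[ 0.5619 -0.0655  0.1423] [ 0.1331  0.3559 -2.219 ] 0.05318938762178611
```

View pics/s9.png

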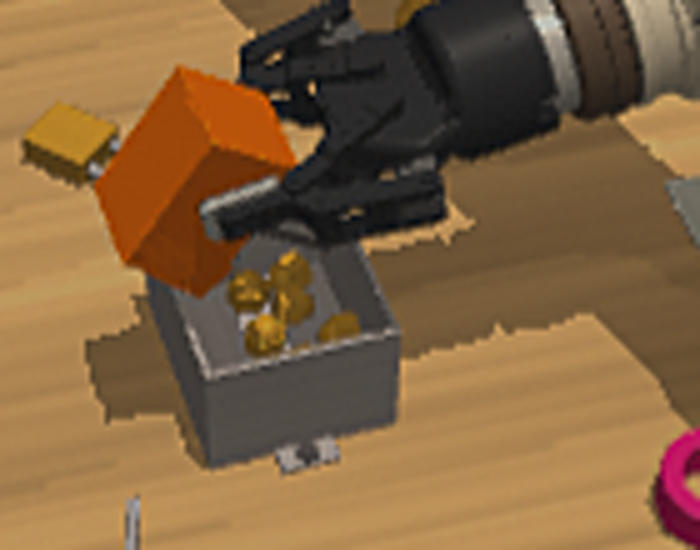

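```bash
python3 - <<'E'
from ik import *
F=[]
for i in range(6):
    c=bot.camera('top' if i==0 else 'scene'); F.append(bot.get_obs()['wrist_force'])
    if i==0: save(c,'t9.png',(200,140,340,240),5)
print(np.array(F)[:,2],np.mean(F,0))
p,R,o=cur()
for th,L in ((110,[.5624,-.075,.14]),(85,[.5624,-.10,.19])): print(th,rel(*pour(L,93,th)))
E
```

```text
[-1.6091 -0.7264 -0.6931 -1.1335 -1.7085 -1.7953] [-0.0348  0.1043 -1.2776]
110 (array([-0.05, 15.01,  0.05]), array([-0.0018, -0.0003,  0.0576]))
85 (array([-0.06, 40.01,  0.04]), array([ 0.0392, -0.0015,  0.1107]))
```

View pics/t9.png

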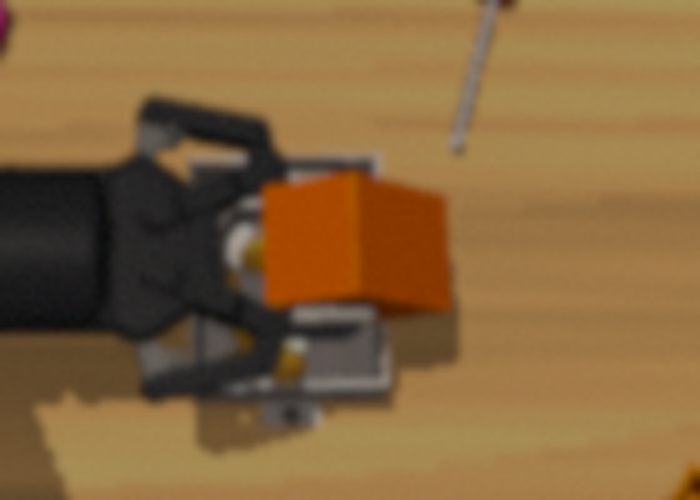

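```bash
python3 -m handwheel '[[0,0,0,0,0,0.03,1],[0,10,0,-0.001,0,0.05,1],[0,20,0,0.005,0,0.07,1],[0,30,0,0.02,0,0.09,1],[0,40,0,0.039,0,0.11,1],[0,40,0,0.039,0,0.11,1],[0,40,0,0.039,0,0.11,1]]'
python3 - <<'E'
from ik import *
p,R,o=cur(); print(p,o['wrist_force'],o['opening'])
a=bot.camera('scene');b=bot.camera('top');save(a,'s10.png',(160,80,340,230),4);save(b,'t10.png',(200,140,340,240),5)
for c in (a,b):
  print([(np.round(np.array(d['centre'])*[512,384],1),round(d['conf'],2)) for d in bot.tip_of('nut0',c)])
E
```

```text
time: 10.58
ee_pos: [0.5646, -0.1232, 0.2422]
tcp_rot: [-0.0, 49.9, -87.1]
wrist_force: [0.1, 0.7, -1.6]
opening: 0.0533
[ 0.5646 -0.1232  0.2422] [ 0.091   0.6656 -1.6169] 0.053328167503082405
[(array([260.8, 193.6]), 0.63), (array([270.9, 208.6]), 0.41), (array([249.9, 212.3]), 0.41), (array([249. , 204.4]), 0.4), (array([255.8, 201.2]), 0.37)]
[(array([259.5, 202.3]), 0.54), (array([254.9, 208.7]), 0.54), (array([237.7, 193.5]), 0.53), (array([244.9, 219.4]), 0.45), (array([257.6, 216.8]), 0.4)]
```

View pics/s10.png

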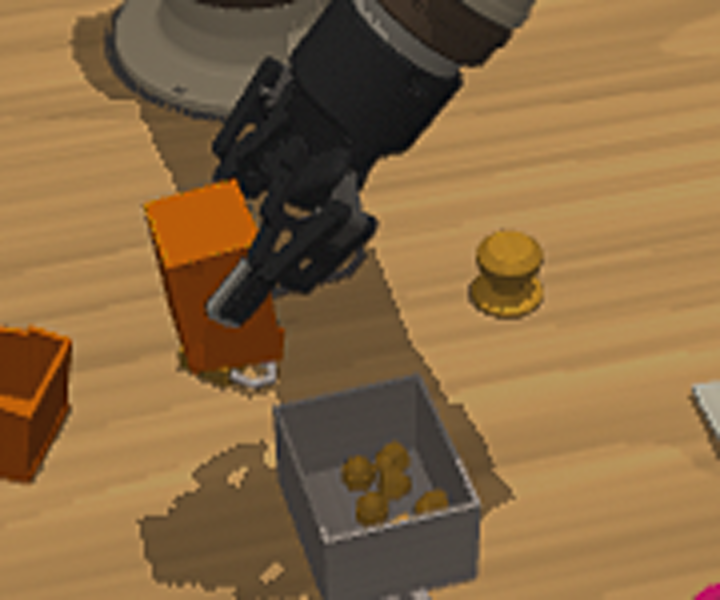

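View pics/t10.png

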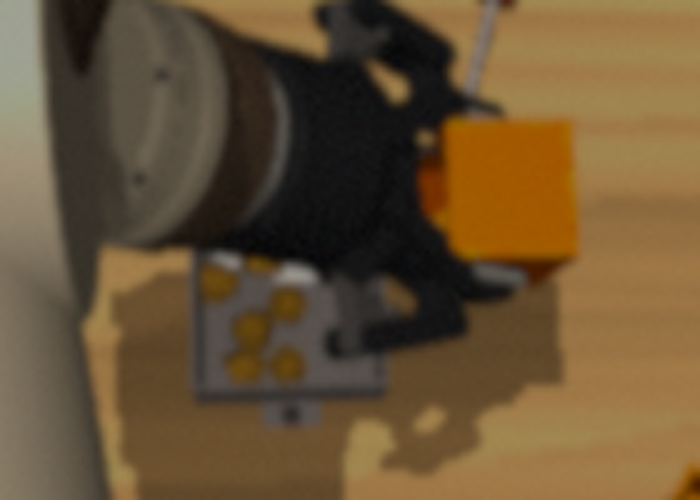

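The top view shows six nuts in the box: five whole ones, plus a sliver at (262,262), which matches the sliver at (400,518) in the scene view. Now I'll return the bin.

```bash
python3 - <<'E'
from ik import *
p,R,o=cur()
T=tool_R(bf(0,0,81.9),45,-1)
print(rel([.575,-.2537,.152],T))
print(ik(np.array([.575,-.2537,.152]),T,o['q']))
E
```

```text
(array([12.19, 84.8 ,  0.73]), array([0.1528, 0.0034, 0.0442]))
(array([-38.7308,  36.3989,  29.1785, 109.7786,  37.477 ,  50.0575]), np.float64(1.6653345369377348e-13))
```

```bash
python3 -m handwheel '[[1.2,8.5,0,0.015,0,0.004,1],[2.4,17,0,0.03,0.001,0.009,1],[3.6,25.4,0.2,0.046,0.001,0.013,1],[4.9,34,0.3,0.061,0.001,0.018,1],[6.1,42.4,0.4,0.076,0.002,0.022,1],[7.3,51,0.4,0.092,0.002,0.026,1],[8.5,59.4,0.5,0.107,0.002,0.031,1],[9.7,68,0.6,0.122,0.003,0.035,1],[11,76.3,0.7,0.138,0.003,0.04,1],[12.2,84.8,0.7,0.153,0.0034,0.044,1],[12.2,84.8,0.7,0.153,0.0034,0.044,1],[12.2,84.8,0.7,0.153,0.0034,0.044,1]]'
python3 - <<'E'
from ik import *
p,R,o=cur(); print(p,o['wrist_force'],o['opening'])
a=bot.camera('scene');b=bot.camera('top');save(a,'s11.png',(80,100,300,240),3.5);save(b,'t11.png',(220,150,380,260),4)
print(rel([.575,-.2537,.036],tool_R(bf(0,0,81.9),45,-1)))
E
```

```text
time: 12.28
ee_pos: [0.5756, -0.2537, 0.1531]
tcp_rot: [179.9, 45.0, 81.8]
wrist_force: [-0.2, 0.1, -0.9]
opening: 0.0532
[ 0.5756 -0.2537  0.1531] [-0.2144  0.1414 -0.8668] 0.05323423182506116
(array([ 0.24,  0.06, -0.2 ]), array([ 0.0843, -0.0014,  0.0848]))
```

View pics/s11.png

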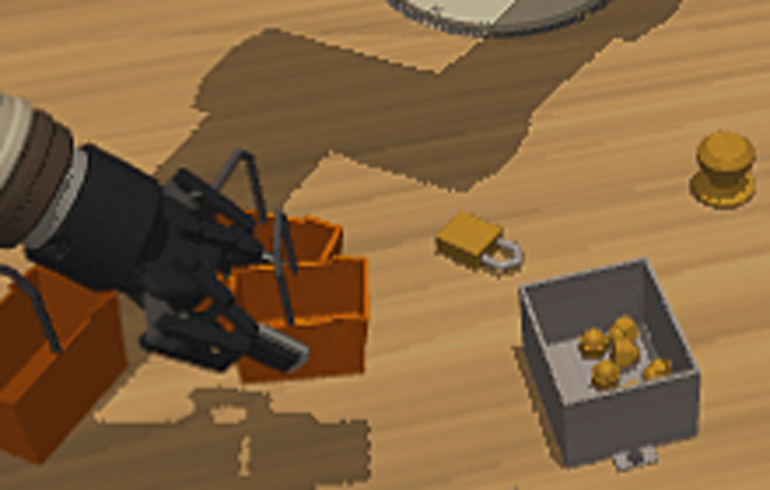

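View pics/t11.png

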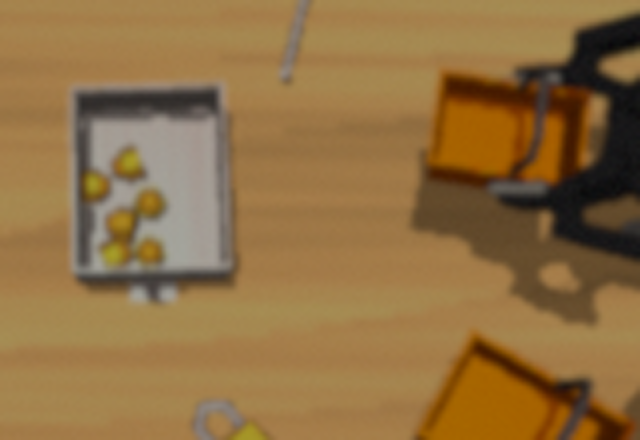

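All six nuts are in the box, and the bin is empty and level. I'll lower it.

```bash
python3 -m handwheel '[[0,0,0,0.025,0,0.025,1],[0,0,0,0.05,-0.001,0.05,1],[0,0,0,0.07,-0.001,0.07,1],[0,0,0,0.08,-0.001,0.08,1],[0,0,0,0.083,-0.001,0.083,1],[0,0,0,0.085,-0.001,0.085,1],[0,0,0,0.0855,-0.001,0.0855,1],[0,0,0,0.0855,-0.001,0.0855,1]]'
```

```text
time: 13.38
ee_pos: [0.575, -0.2544, 0.0334]
tcp_rot: [179.7, 44.9, 81.6]
wrist_force: [-0.4, -0.0, -0.7]
opening: 0.0535
```

```bash
python3 -m handwheel '[[0,0,0,0.0007,0,0.0007,1],[0,0,0,0.0014,0,0.0014,1],[0,0,0,0.0014,0,0.0014,1]]'
python3 - <<'E'
from ik import *
a=bot.camera('scene');print(bot.get_obs()['wrist_force'],bot.get_obs()['ee_pos']);save(a,'s12.png',(100,150,240,250),5)
E
```

```text
time: 13.75
ee_pos: [0.5749, -0.2543, 0.0314]
tcp_rot: [179.7, 44.9, 81.6]
wrist_force: [-1.9, 0.0, 3.6]
opening: 0.0531
[-1.315  -0.6661  5.6894] [ 0.5749 -0.2543  0.0314]
```

View pics/s12.png

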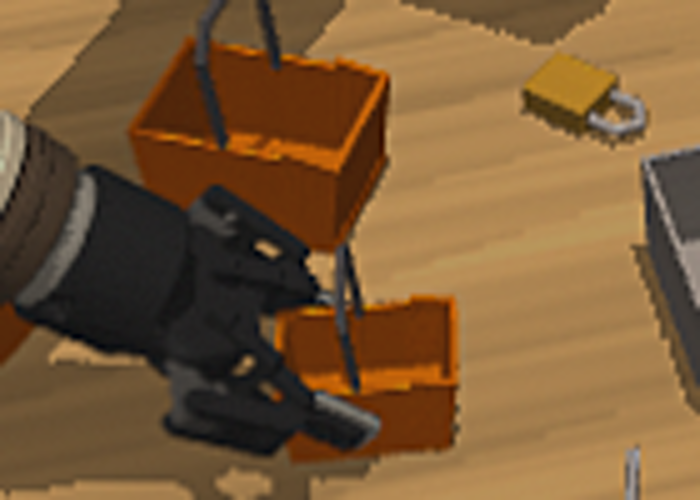

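The bin is on the bench; the wrist reads 3.6–5.7 N upward. I'll release and back out along the finger axis.

```bash
python3 -m handwheel '[[0,0,0,0,0,0,0.3],[0,0,0,0,0,0,-0.3],[0,0,0,0,0,0,-1],[0,0,0,0,0,0,-1],[0,0,0,0,0,0,-1],[0,0,0,-0.03,0,0,-1],[0,0,0,-0.07,0,0,-1],[0,0,0,-0.11,0,0,-1],[0,0,0,-0.15,0,0,-1],[0,0,0,-0.15,0,0,-1]]'
python3 - <<'E'
from ik import *
a=bot.camera('scene');b=bot.camera('top');save(a,'s13.png',(60,100,300,260),3);save(b,'t13.png',(220,150,400,270),4)
_,_,o=cur();print(o['q'])
lid=np.array([.563,.240]);yaw=-.8
# lid grasp: fingers down, jaws along lid x (16mm) ; TCP z: handle 12..47
c,s=np.cos(np.radians(yaw)),np.sin(np.radians(yaw))
for f in(1,-1):
    X=np.array([0,0,-1.]);Y=f*np.array([c,s,0]);T=Rn.from_matrix(np.c_[X,Y,np.cross(X,Y)])
    for z in(.2,.033): print(f,z,ik(np.r_[lid,z],T,np.array([23,10,0,90,0,67+90*(1-f)])), rel(np.r_[lid,z],T))
E
```

```text
time: 15.05
ee_pos: [0.5593, -0.3616, 0.1383]
tcp_rot: [179.5, 45.0, 81.3]
wrist_force: [0.2, -0.2, -1.4]
opening: 0.0856
[-45.7414  49.0436  46.3255 118.6298  34.2795  42.5062]
1 0.2 (array([ 23.088 ,  12.8986,  13.4198,  90.5213,   0.    , 113.888 ]), np.float64(2.220446049250313e-13)) (array([ -6.96, -45.04,  -3.09]), array([ 0.3753, -0.0818, -0.4646]))
1 0.033 (array([ 23.088 ,  14.7587,  -2.8965,  72.3447,   0.    , 113.888 ]), np.float64(2.498001805406602e-13)) (array([ -6.96, -45.04,  -3.09]), array([ 0.4931, -0.0824, -0.3463]))
-1 0.2 (array([ -4.1725,  39.9026,  15.2493, 130.52  ,  69.8926, 180.    ]), np.float64(248.39577304596375)) (array([159.92,  -4.55,  66.41]), array([ 0.3753, -0.0818, -0.4646]))
-1 0.033 (array([ -4.0166,  52.0988,  13.3877, 119.0145,  70.7394, 180.    ]), np.float64(251.52571588571462)) (array([159.92,  -4.55,  66.41]), array([ 0.4931, -0.0824, -0.3463]))
```

View pics/s13.png

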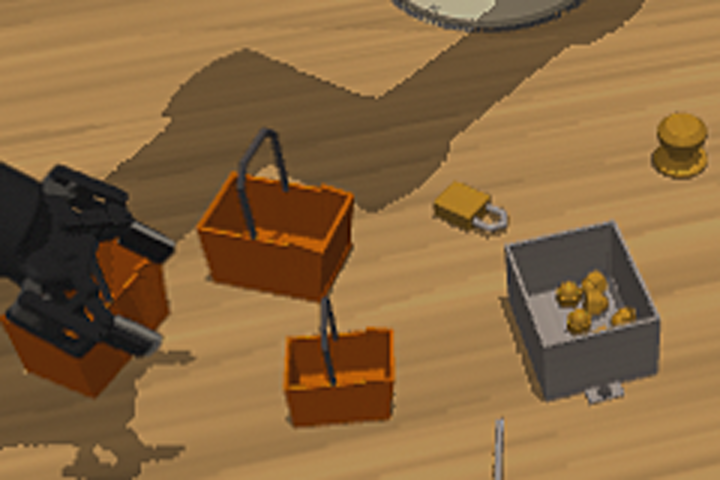

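View pics/t13.png

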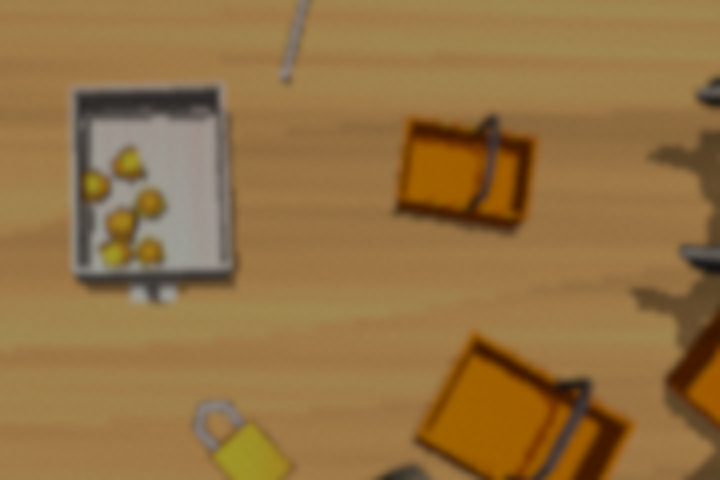

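Everything looks right: the bin is upright at (340,380) in the scene crop and the nuts are in the box. Next is the lid.

```bash
python3 -m handwheel '[[0,0,0,-0.04,0,-0.04,-1],[0,0,0,-0.08,0,-0.08,-1],[0,0,0,-0.113,0,-0.113,-1],[-1,-8,-0.5,-0.07,-0.008,-0.16,-1],[-7,-45,-3,0.305,-0.082,-0.535,-1],[-7,-45,-3,0.305,-0.082,-0.535,-1],[-7,-45,-3,0.305,-0.082,-0.535,-1],[-7,-45,-3,0.305,-0.082,-0.535,-1],[-7,-45,-3,0.305,-0.082,-0.535,-1],[-7,-45,-3,0.305,-0.082,-0.535,-1],[-7,-45,-3,0.305,-0.082,-0.535,-1],[-7,-45,-3,0.305,-0.082,-0.535,-1],[-7,-45,-3,0.375,-0.082,-0.465,-1],[-7,-45,-3,0.375,-0.082,-0.465,-1],[-7,-45,-3,0.375,-0.082,-0.465,-1],[-7,-45,-3,0.375,-0.082,-0.465,-1]]'
python3 - <<'E'
from ik import *
a=bot.camera('scene');b=bot.camera('top');save(a,'s14.png',(280,100,420,230),5)
_,_,o=cur();print(o['q'])
X=np.array([0,0,-1.]);c,s=np.cos(np.radians(-.8)),np.sin(np.radians(-.8));Y=np.array([c,s,0]);T=Rn.from_matrix(np.c_[X,Y,np.cross(X,Y)])
print(rel([.563,.24,.1],T),rel([.563,.24,.034],T))
E
```

```text
time: 17.15
ee_pos: [0.5622, 0.2401, 0.2022]
tcp_rot: [103.2, 89.9, 12.5]
wrist_force: [0.1, -0.0, 1.0]
opening: 0.0859
[ 23.085   12.6178  13.4598  90.5623  -0.0262 113.8856]
(array([-0.  , -0.09, -0.27]), array([ 0.1034, -0.0005,  0.    ])) (array([-0.  , -0.09, -0.27]), array([ 0.1694, -0.0008,  0.0001]))
```

View pics/s14.png

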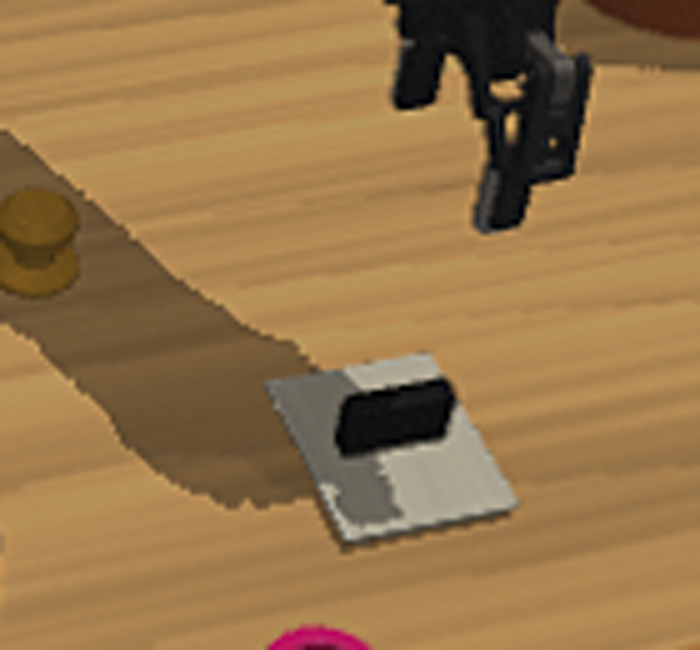

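```bash
python3 -m handwheel '[[0,0,-0.3,0.05,-0.0005,0,-1],[0,0,-0.3,0.1,-0.0005,0,-1],[0,0,-0.3,0.14,-0.0008,0,-1],[0,0,-0.3,0.165,-0.0008,0,-0.6],[0,0,-0.3,0.165,-0.0008,0,-0.2],[0,0,-0.3,0.165,-0.0008,0,0.2],[0,0,-0.3,0.165,-0.0008,0,0.5],[0,0,-0.3,0.165,-0.0008,0,1],[0,0,-0.3,0.165,-0.0008,0,1],[0,0,-0.3,0.165,-0.0008,0,1],[0,0,-0.3,0.165,-0.0008,0,1]]' 60
python3 - <<'E'
from ik import *
a=bot.camera('scene');b=bot.camera('top');save(a,'s15.png',(310,130,400,220),7)
_,_,o=cur();print(o['q'],o['wrist_force'],o['opening'])
E
```

```text
time: 18.62
ee_pos: [0.5631, 0.2406, 0.0381]
tcp_rot: [-165.0, 89.9, 104.3]
wrist_force: [1.8, -0.7, 6.1]
opening: 0.0151
[ 23.0986  14.5837  -2.524   72.8825   0.0841 113.872 ] [0.3378 0.7225 6.2878] 0.01515097428438613
```

View pics/s15.png

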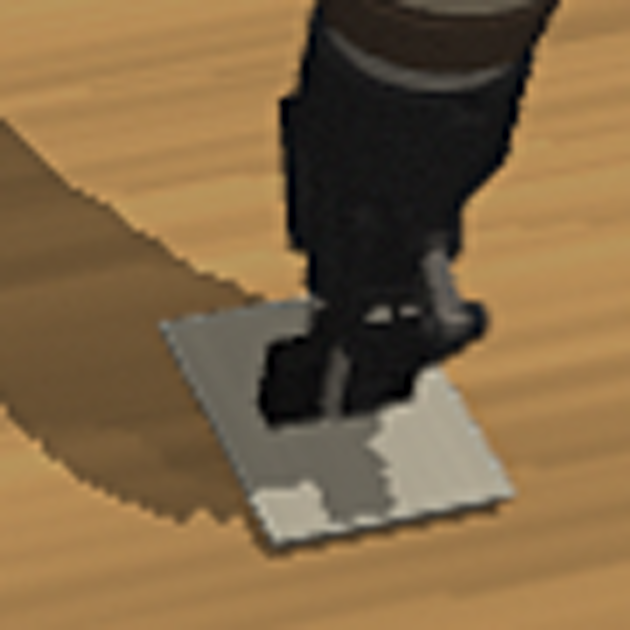

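```bash
cat > box.py <<'E'
from ik import *
def down(yaw):
    X=np.array([0,0,-1.]);c,s=np.cos(np.radians(yaw)),np.sin(np.radians(yaw));Y=np.array([c,s,0]);return Rn.from_matrix(np.c_[X,Y,np.cross(X,Y)])
E
python3 - <<'E'
from box import *
p,R,o=cur()
print(rel(p+[0,0,.12],R),rel([.5608,-.042,.158],down(2.9)),ik(np.array([.5608,-.042,.158]),down(2.9),o['q']))
E
```

```text
(array([0., 0., 0.]), array([-0.12  , -0.0001, -0.0002])) (array([-3.67, -0.08,  0.02]), array([-0.1202,  0.0015,  0.2824])) (array([-4.2831,  5.8002,  0.7578, 84.9576,  0.    , 82.8169]), np.float64(3.802513859341161e-12))
```

```bash
python3 -m handwheel '[[0,0,0,-0.02,0,0,1],[0,0,0,-0.05,0,0,1],[0,0,0,-0.085,0,0,1],[0,0,0,-0.12,0,0,1],[-0.4,0,0,-0.12,0,0.03,1],[-1,0,0,-0.12,0.0005,0.08,1],[-2,0,0,-0.12,0.001,0.13,1],[-3,0,0,-0.12,0.0015,0.18,1],[-3.67,0,0,-0.12,0.0015,0.23,1],[-3.67,0,0,-0.12,0.0015,0.265,1],[-3.67,0,0,-0.12,0.0015,0.2824,1],[-3.67,0,0,-0.12,0.0015,0.2824,1],[-3.67,0,0,-0.12,0.0015,0.2824,1]]'
python3 - <<'E'
from box import *
import pickle
a=bot.camera('scene');b=bot.camera('top');pickle.dump((a,b),open('p1.pkl','wb'));save(a,'s16.png',(215,120,315,245),6);save(b,'t16.png',(215,140,315,240),6)
p,R,o=cur();print(p,R.as_matrix(),o['wrist_force'],o['opening'])
E
```

```text
time: 20.35
ee_pos: [0.5602, -0.0413, 0.1564]
tcp_rot: [-105.7, 89.8, 167.3]
wrist_force: [0.8, -0.9, -1.8]
opening: 0.0151
[ 0.5602 -0.0411  0.1562] [[-0.0034  0.9986  0.0519]
 [ 0.0006  0.0519 -0.9987]
 [-1.     -0.0033 -0.0008]] [-0.2274 -0.329  -2.0336] 0.014761543715536384
```

View pics/s16.png

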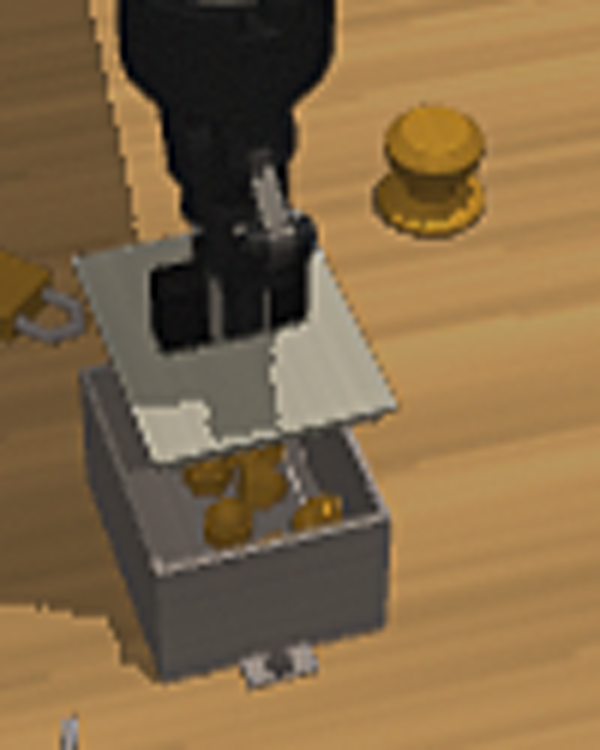

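View pics/t16.png

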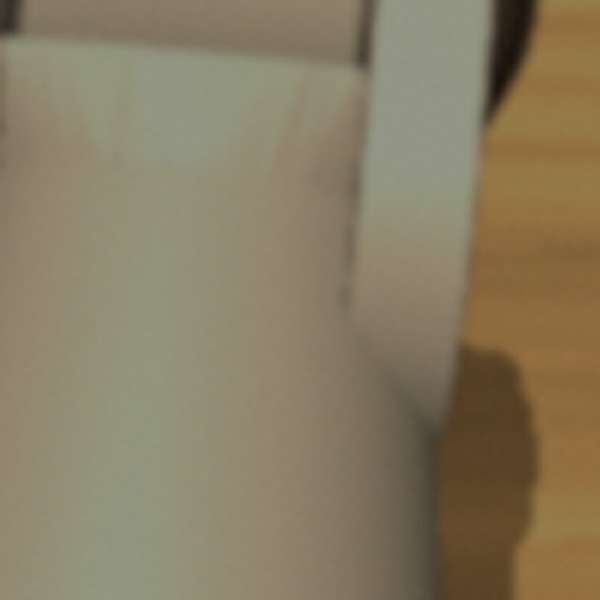

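```bash
cat > fit2.py <<'E'
import pickle
exec(open('fit.py').read().split("t=px([(66")[0])
B=lambda x,y,z:[(x,y,z),(x,-y,z),(-x,-y,z),(-x,y,z)]
a,b=pickle.load(open('p1.pkl','rb'))
z=.1562-.0381+.012
s=px([(397,406),(151,461),(75,258)],(215,120),6)
fit([(a,s,B(.058,.048,z)[:3])],[.56,-.04,0],'lid s')
s=px([(388,518),(160,571),(80,374)],(215,120),6)
fit([(a,s,B(.058,.048,.07)[:3])],[.56,-.04,0],'box s')
E
python3 fit2.py
```

```text
lid s [ 0.5569 -0.041 ] 1.9803931105053205 [ 0.   0.1  0.1  0.1 -0.1 -0.3]
box s [ 0.5604 -0.0424] 2.861243103636354 [ 0.7 -0.1 -0.4  0.7 -0.2 -0.7]
```

```bash
python3 - <<'E'
from box import *
print(rel([.5606,-.042,.1125],down(2.9)))
E
```

```text
(array([ 0.08, -0.05,  0.19]), array([0.0437, 0.0005, 0.0009]))
```

```bash
python3 -m handwheel '[[0,0,0.2,0.02,0.0005,0.0009,1],[0,0,0.2,0.035,0.0005,0.0009,1],[0,0,0.2,0.0435,0.0005,0.0009,1],[0,0,0.2,0.0435,0.0005,0.0009,1],[0,0,0.2,0.0435,0.0005,0.0009,1]]'
python3 - <<'E'
from box import *
import pickle
a=bot.camera('scene');b=bot.camera('top');pickle.dump((a,b),open('p1.pkl','wb'));save(a,'s17.png',(220,140,300,240),7.5)
p,R,o=cur();print(p,R.as_matrix(),o['wrist_force'],o['opening'])
E
```

```text
time: 21.08
ee_pos: [0.5608, -0.043, 0.1131]
tcp_rot: [119.7, 89.9, 32.6]
wrist_force: [-0.1, -0.2, -2.0]
opening: 0.015
[ 0.5609 -0.0431  0.1132] [[ 0.0011  0.9987  0.0506]
 [ 0.0005  0.0505 -0.9987]
 [-1.      0.0012 -0.0005]] [-0.073  -0.1512 -1.7723] 0.015048125142310392
```

View pics/s17.png

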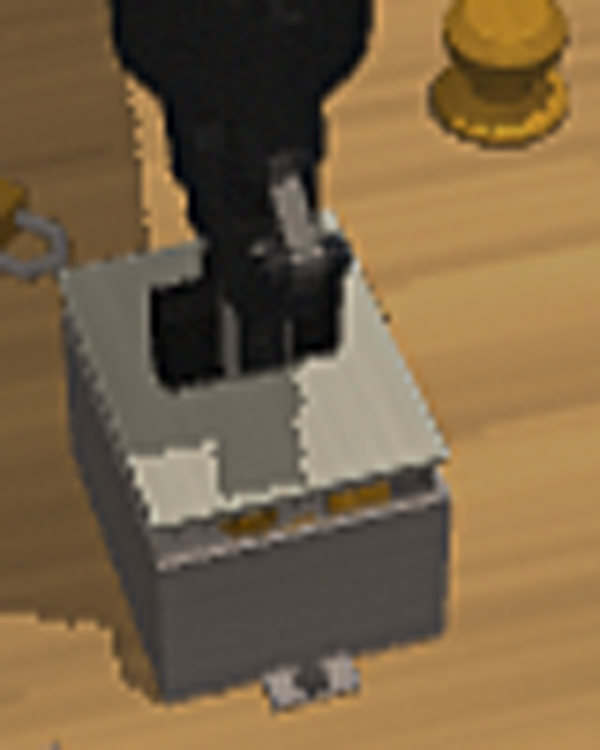

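```bash
cat > fit3.py <<'E'
import pickle
exec(open('fit.py').read().split("t=px([(66")[0])
B=lambda x,y,z:[(x,y,z),(x,-y,z),(-x,-y,z),(-x,y,z)]
a,b=pickle.load(open('p1.pkl','rb'))
z=.1132-.0381+.012
s=px([(448,460),(152,522),(62,270)],(220,140),7.5)
l=fit([(a,s,B(.058,.048,z)[:3])],[.56,-.04,0],'lid s')
s=px([(450,490),(160,568)],(220,140),7.5)
fit([(a,s,B(.058,.048,.07)[:2])],[.56,-.04,0],'box s near')
for p,zz in (([.5609,-.0431,np.radians(2.9)],z),([.5608,-.0426,np.radians(2.9)],.07)):
    c,sn=np.cos(p[2]),np.sin(p[2]);M=np.array(B(.058,.048,zz));W=np.c_[p[0]+c*M[:,0]-sn*M[:,1],p[1]+sn*M[:,0]+c*M[:,1],M[:,2]]
    print(((proj(a,W)-[220,140]+.5)*7.5-.5).round(0).tolist())
E
python3 fit3.py
```

```text
lid s [ 0.5581 -0.0421] 1.2074555016505892 [ 0.3 -0.1 -0.2  0.4 -0.1 -0.3]
box s near [ 0.5589 -0.0439] 4.430253809898421 [ 0. -0. -0.  0.]
[[453.0, 462.0], [156.0, 534.0], [56.0, 278.0], [334.0, 215.0]]
[[453.0, 498.0], [159.0, 570.0], [60.0, 314.0], [335.0, 251.0]]
```

```bash
cat > edge.py <<'E'
import pickle,sys
from box import *
import cv2
from scipy.ndimage import map_coordinates, gaussian_filter
def edges(cam,segs,pose,n=40,rng=2.5,ch=None,show=False):
    """segs: list of (A,B,lo,hi) in model coords; refine pose (x,y,yaw) by gradient-peak edge points; returns pose"""
    g=cv2.cvtColor(cam['frame'],cv2.COLOR_RGB2GRAY).astype(float) if ch is None else ch(cam['frame'].astype(float))
    g=gaussian_filter(g,.5)
    def W(M,p):
        c,s=np.cos(p[2]),np.sin(p[2]);M=np.atleast_2d(M);return np.c_[p[0]+c*M[:,0]-s*M[:,1],p[1]+s*M[:,0]+c*M[:,1],M[:,2]]
    p=np.array(pose,float)
    for it in range(4):
        obs=[]
        for A,B,lo,hi,sg in segs:
            t=np.linspace(lo,hi,n)[:,None];M=np.array(A)*(1-t)+np.array(B)*t
            u=proj(cam,W(M,p));d=u[-1]-u[0];d/=np.linalg.norm(d);nn=np.array([-d[1],d[0]])
            s=np.arange(-rng,rng+.01,.1);pt=u[:,None]+s[None,:,None]*nn
            v=map_coordinates(g,[pt[...,1],pt[...,0]],order=3);gr=np.gradient(v,axis=1)*sg
            k=gr[:,2:-2].argmax(1)+2;ok=(gr[np.arange(n),k]>.6)&(k>3)&(k<len(s)-4)
            obs.append((M[ok],u[ok]+s[k[ok]][:,None]*nn,nn))
        f=lambda p:np.concatenate([((proj(cam,W(M,p))-uv)@nn) for M,uv,nn in obs if len(M)])
        r=least_squares(f,p,loss='soft_l1',f_scale=.3,x_scale=[.01,.01,.1]);p=r.x
    print([len(o[0]) for o in obs],'pose',p[:2].round(4),'yaw',np.degrees(p[2]).round(2),'rms',np.sqrt((f(p)**2).mean()).round(2),[round(float(((proj(cam,W(M,p))-uv)@nn).mean()),2) for M,uv,nn in obs if len(M)])
    return p
def C(x,y,z): return dict(nr=(x,y,z),nl=(x,-y,z),fl=(-x,-y,z),fr=(-x,y,z))
E
python3 - <<'E'
from edge import *
a0,b0=pickle.load(open('p0.pkl','rb'));a1,_=pickle.load(open('p1.pkl','rb'))
# saturation-like channel: R-B (wood high, grey low)
rb=lambda f:f[...,0]-f[...,2]
def sgs(c,lst): return [(c[i],c[j],lo,hi,s) for i,j,lo,hi,s in lst]
L0=C(.058,.048,.012);full=[('nl','nr',.05,.95),('nr','fr',.05,.95),('fr','fl',.05,.95),('fl','nl',.05,.95)]
for sgn in(1,-1):
    for nm,cam,c,p in (('lid0 s',a0,L0,[.5631,.2397,-.0133]),('lid0 t',b0,L0,[.5631,.2397,-.0133]),('box0 s',a0,C(.058,.048,.07),[.5608,-.0426,.05]),('box0 t',b0,C(.058,.048,.07),[.5608,-.0426,.05])):
        print(nm,sgn,end=' ');edges(cam,[(c[i],c[j],lo,hi,sgn) for i,j,lo,hi in full],p,ch=rb)
E
```

```text
lid0 s 1 [40, 40, 40, 28] pose [0.5643 0.2402] yaw -0.11 rms 0.83 [-0.6, -0.34, -0.87, -1.14]
lid0 t 1 [40, 40, 40, 40] pose [0.5639 0.2401] yaw -1.02 rms 0.57 [-0.44, -0.66, -0.45, -0.63]
box0 s 1 [8, 40, 40, 19] pose [ 0.5598 -0.0422] yaw 3.06 rms 0.67 [1.21, 0.03, 0.08, 0.15]
box0 t 1 [40, 40, 0, 40] pose [ 0.5631 -0.0425] yaw 2.56 rms 0.44 [0.01, -0.39, -0.56]
lid0 s -1 [37, 2, 20, 20] pose [0.5609 0.2432] yaw -1.06 rms 0.87 [0.22, -1.05, 1.61, -0.03]
lid0 t -1 Traceback (most recent call last):
  File "<stdin>", line 9, in <module>
  File "edge.py", line 22, in edges
    r=least_squares(f,p,loss='soft_l1',f_scale=.3,x_scale=[.01,.01,.1]);p=r.x
    return func(*args, **kwargs)
    vector_fun = VectorFunction(
        fun_wrapped,
    ...<6 lines>...
        workers=workers
    )
    self._update_fun()
    ~~~~~~~~~~~~~~~~^^
    self.f = self.fun_wrapped(xp_copy(self.x))
             ~~~~~~~~~~~~~~~~^^^^^^^^^^^^^^^^^
    return np.atleast_1d(self.fun(x))
                         ~~~~~~~~^^^
    return self.f(x, *self.args, **self.kwargs)
           ~~~~~~^^^^^^^^^^^^^^^^^^^^^^^^^^^^^^
  File "edge.py", line 21, in <lambda>
    f=lambda p:np.concatenate([((proj(cam,W(M,p))-uv)@nn) for M,uv,nn in obs if len(M)])
               ~~~~~~~~~~~~~~^^^^^^^^^^^^^^^^^^^^^^^^^^^^^^^^^^^^^^^^^^^^^^^^^^^^^^^^^^^
ValueError: need at least one array to concatenate
```

```bash
python3 -m handwheel '[[0,0,0,0.002,0,0,1],[0,0,0,0.004,0,0,1],[0,0,0,0.006,0,0,1],[0,0,0,0.008,0,0,1],[0,0,0,0.008,0,0,1]]'
python3 - <<'E'
from box import *
import pickle
a=bot.camera('scene');pickle.dump((a,None),open('p1.pkl','wb'));save(a,'s18.png',(220,140,300,240),7.5)
p,R,o=cur();print(p,R.as_matrix(),o['wrist_force'],o['torque'],o['opening'])
E
```

```text
time: 21.8
ee_pos: [0.561, -0.0431, 0.1074]
tcp_rot: [93.6, 89.8, 6.5]
wrist_force: [-4.6, 0.8, 18.6]
opening: 0.0155
[ 0.561  -0.0431  0.1075] [[ 0.0031  0.9987  0.0506]
 [ 0.0003  0.0506 -0.9987]
 [-1.      0.0031 -0.0002]] [-4.525   0.3753 19.1812] [ 0.1502  2.1502 -0.0157] 0.015128245303755372
```

View pics/s18.png

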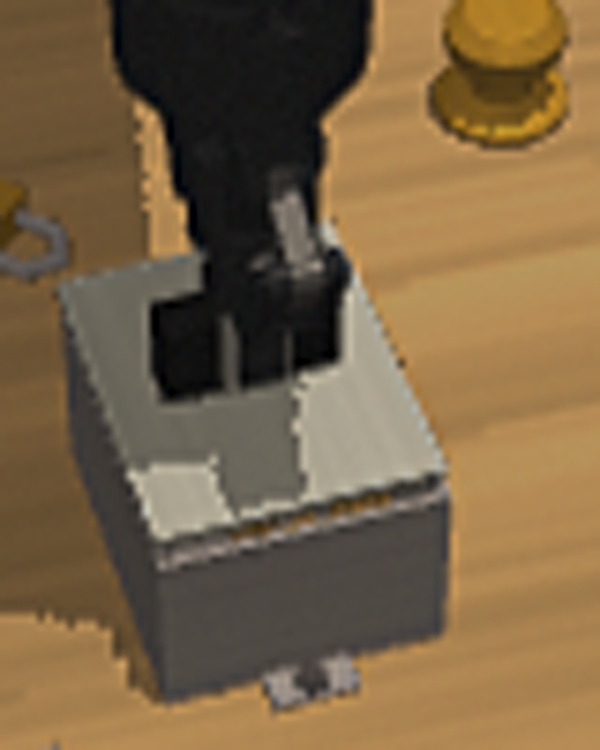

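Contact is on the far (−x) rim: Fz is 19 N with My +2.1 N·m. I'll shift the lid about 1.5 mm in +x and try again.

```bash
python3 -m handwheel '[[0,0,0,-0.004,0.0015,0,1],[0,0,0,-0.004,0.0015,0,1],[0,0,0,-0.002,0.0015,0,1],[0,0,0,0,0.0015,0,1],[0,0,0,0.001,0.0015,0,1],[0,0,0,0.001,0.0015,0,1]]'
python3 - <<'E'
from box import *
p,R,o=cur();print(p,R.as_matrix()[:,1],o['wrist_force'],o['torque'],o['opening'])
E
```

```text
time: 22.6
ee_pos: [0.562, -0.043, 0.1033]
tcp_rot: [-177.1, 90.0, 95.8]
wrist_force: [2.3, 0.4, -2.8]
opening: 0.0151
[ 0.562  -0.043   0.1033] [ 0.9987  0.0506 -0.    ] [ 2.324   0.4368 -2.7794] [-0.023  -0.4313 -0.0945] 0.015066781309802574
```

The lip has dropped inside, with no upward force. I'll lower it to seat.

```bash
python3 -m handwheel '[[0,0,0,0.0015,-0.0003,0,1],[0,0,0,0.0025,-0.0003,0,1],[0,0,0,0.0033,-0.0003,0,1],[0,0,0,0.0033,-0.0003,0,1]]'
python3 - <<'E'
from box import *
a=bot.camera('scene');save(a,'s19.png',(220,140,300,240),7.5)
p,R,o=cur();print(p,R.as_matrix()[:,1],o['wrist_force'],o['torque'],o['opening'])
E
```

```text
time: 23.1
ee_pos: [0.562, -0.043, 0.1003]
tcp_rot: [126.4, 89.9, 39.3]
wrist_force: [3.8, 0.4, -1.4]
opening: 0.0151
[ 0.562  -0.043   0.1004] [0.9987 0.0505 0.0008] [ 3.7029  0.0732 -0.4135] [ 0.03   -0.8579 -0.181 ] 0.014954618727248414
```

View pics/s19.png

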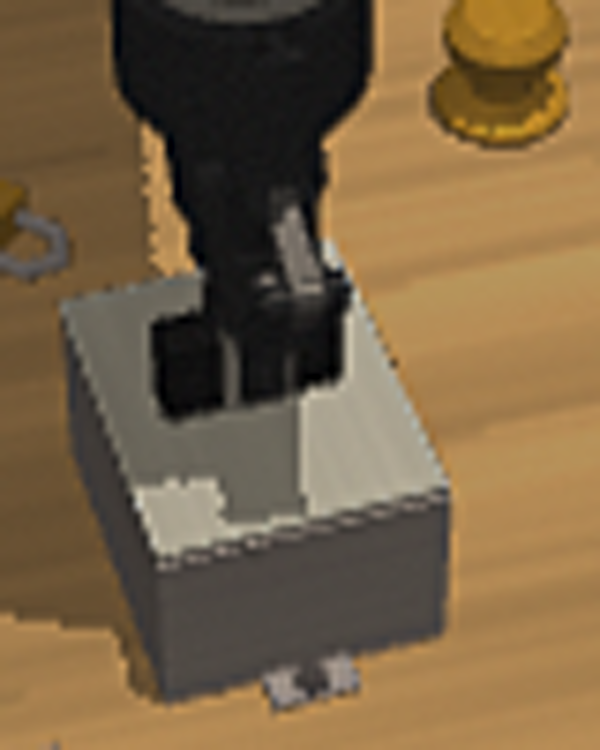

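```bash
python3 -m handwheel '[[0,0,0,0.001,0.0006,0,1],[0,0,0,0.0016,0.0006,0,1],[0,0,0,0.0016,0.0006,0,1]]'
python3 - <<'E'
from box import *
p,R,o=cur();print(p,R.as_matrix()[:,1],o['wrist_force'],o['torque'],o['opening'])
E
```

```text
time: 23.52
ee_pos: [0.5621, -0.043, 0.1001]
tcp_rot: [120.7, 90.0, 33.6]
wrist_force: [-2.7, -0.6, 11.6]
opening: 0.0149
[ 0.5621 -0.043   0.1001] [0.9987 0.0505 0.0006] [-2.7369 -0.6072 11.5643] [ 0.0562  0.7552 -0.0653] 0.014859179429162196
```

Fz is now 11.6 N upward at the predicted seated height, so the lid is down. I'll release and retreat straight up.

```bash
python3 -m handwheel '[[0,0,0,0,0,0,0.5],[0,0,0,-0.001,0,0,0],[0,0,0,-0.001,0,0,-0.5],[0,0,0,-0.001,0,0,-0.5],[0,0,0,-0.03,0,0,-0.5],[0,0,0,-0.07,0,0,-0.5],[0,0,0,-0.12,0,0,-0.5],[0,0,0,-0.17,0,0.0,-0.5],[0,0,0,-0.17,0,0.06,-0.5],[0,0,0,-0.17,0,0.12,-0.5],[0,0,0,-0.17,0,0.18,-0.5],[0,0,0,-0.17,0,0.24,-0.5],[0,0,0,-0.17,0,0.26,-0.5],[0,0,0,-0.17,0,0.26,-0.5]]'
python3 - <<'E'
from edge import *
a=bot.camera('scene');b=bot.camera('top');pickle.dump((a,b),open('p2.pkl','wb'))
save(a,'s20.png',(140,140,300,240),5);save(b,'t20.png',(220,150,380,260),4.5);save(b,'t20f.png',s=1.5)
p,R,o=cur();print(p,o['wrist_force'])
full=[('nl','nr',.05,.95),('nr','fr',.05,.95),('fr','fl',.05,.95),('fl','nl',.05,.95)]
c=C(.058,.048,.074);rb=lambda f:f[...,0]-f[...,2]
for cam in(a,b): edges(cam,[(c[i],c[j],lo,hi,1) for i,j,lo,hi in full],[.562,-.043,.05],ch=rb)
E
```

```text
time: 25.28
ee_pos: [0.5753, -0.3037, 0.2677]
tcp_rot: [-149.2, 89.9, 123.6]
wrist_force: [-0.3, 0.8, 0.0]
opening: 0.064
[ 0.5756 -0.3018  0.2686] [-0.0444  0.1331 -0.5267]
[0, 40, 40, 10] pose [ 0.5585 -0.0432] yaw 3.28 rms 0.44 [-0.09, -0.0, -1.11]
[40, 40, 38, 40] pose [ 0.5603 -0.043 ] yaw 3.51 rms 0.86 [-0.87, -0.59, -1.12, -0.59]
```

View pics/s20.png

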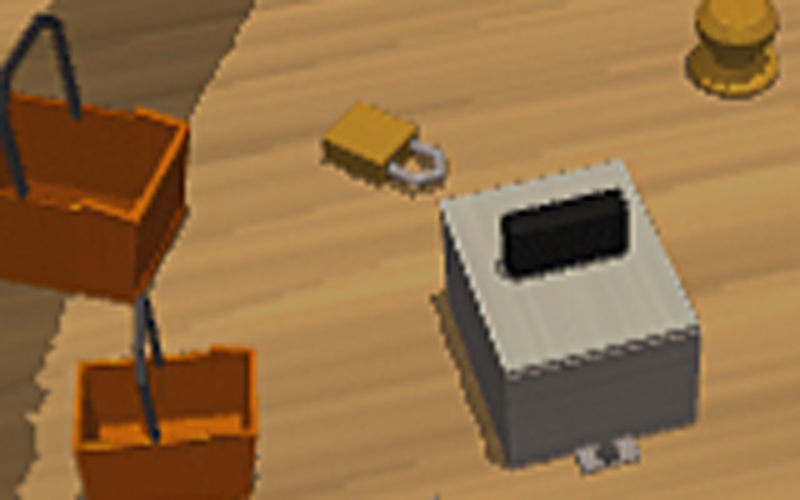

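View pics/t20.png

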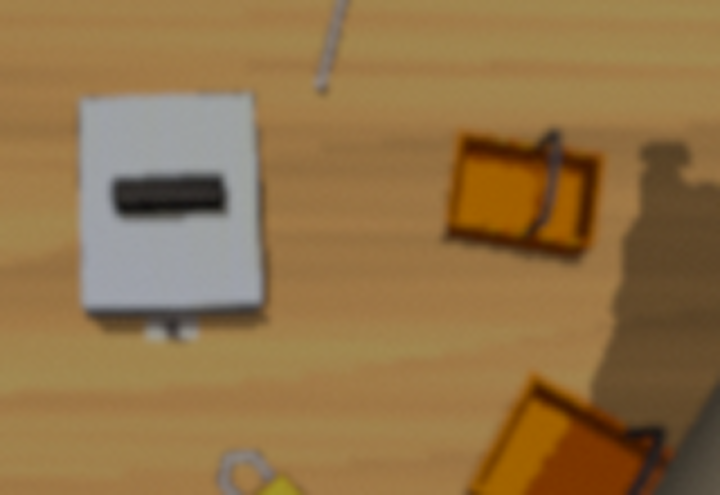

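View pics/t20f.png

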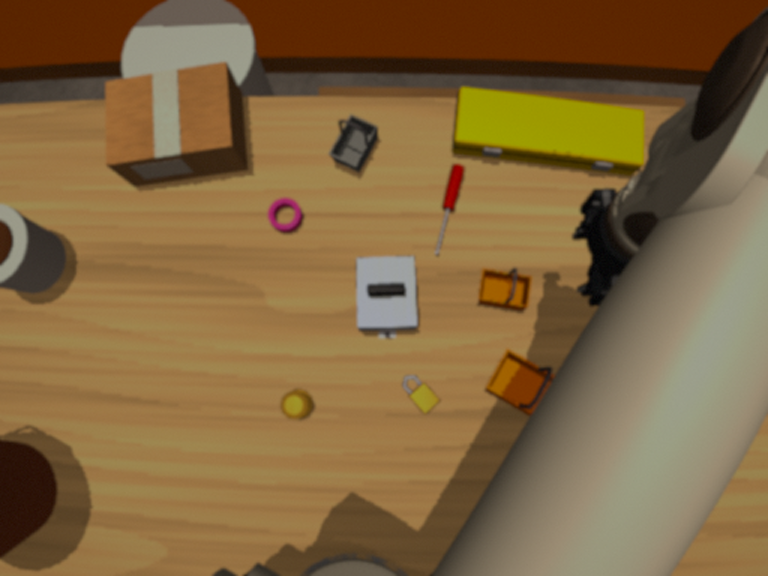

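The lid lies flush on the box, centred at (168,200) in the top crop with its edges along the rim. The bin is upright, the four objects to leave alone are where they were, and the arm is clear. I'll hand in.

```bash
python3 -m handwheel '[[0,0,0,0,0,0,-0.5],[0,0,0,0,0,0,-0.5]]'; python3 -c "
from workcell import bot
print(bot.job_done())"
```

```text
time: 25.62
ee_pos: [0.5757, -0.3016, 0.269]
tcp_rot: [117.7, 90.0, 30.6]
wrist_force: [-0.7, 0.4, 0.1]
opening: 0.0639
the job is handed in; nothing more can be done
None
```

I tipped all six nuts into the box, stood the empty bin back upright on the bench, and seated the lid. I handed the job in at 25.6 s of the 72 s; it reports no verdict.

**Pour:** At 110° tilt I could see only five nuts in the box, so I tipped to 125° and shook. A clear top view before the lid went on showed six nuts in the box and the bin empty.

**Lid:** The first try landed on the far rim with about 19 N. I moved it 1.5 mm in +x and it dropped in, then felt it bottom out at the seated height I had worked out (gripper at z 0.100 m, 11.6 N upward).

**Last checks:** The final pictures show the lid flush, the bin upright, and the tape, screwdriver, door knob and padlock where they were. The arm was clear of everything, with near-zero wrist force.

**Disagreement:** The final automatic fits of the lid's edges were rough. They put the lid at x 0.5585 m (scene camera) and 0.5603 m (top camera), against 0.562 m from the arm. Their yaw was 3.3–3.5°, against about 2.9° for the box. These gaps are within about 4 mm and 1°. For seating I relied on the contact force and height rather than these fits.

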